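# Ready the cut-out animation stage

## Task

Get the copy stage ready for shooting: slide the glass plate, lip first, under the two sprung clips and fully home against the back stop, so that both clips ride over the lip and snap down on the glass behind it. Then turn the black ratchet knob clockwise until the swing clamp is at its stop over the plate and the knob has clearly slipped on by at least 15 degrees. Clear every loose tool lying on the table into the plywood tray, before or after, and leave the glue, pencil cup and tape standing where they are.

Things in the scene. Friction and masses are not known exactly. Their poses are not given: they have to be found in the camera images.
- stage: Fixed grey copy stage, base 165 x 175 x 12 mm. Origin on the table; +x = way the plate slides in (to the robot's right), +y away from the robot. Base x -70..95, y -115..60 mm, top z 12. Back stop face at x 70, 13 mm high. Side rails y +-52 mm, 6 mm high, 98 mm apart, from x 10 to 70, flared out in front to x -11. Seated plate: origin at x 10, y 0 (+-4 play), z 12 mm.
- clip_far (a joint): Sprung wire clip at stage y +30 mm, hinged at x +88, reaching to the entry. Its toe at x 45 bears down; its nose turns up as a ramp to x 17, 14 mm above the base, so the plate's lip pushed under lifts it. Rad: 0 = down, nothing below (toe 4 mm over the base); about 0.04 = snapped down on the glass; about 0.16 = riding on the lip. Pushing under both clips takes 10 to 20 N.
- clip_near (a joint): The same clip at stage y -30 mm (the robot's side).
- clamp (a joint): Swing clamp beside the plate, upright axis at stage x 0, y -88 mm. Rad, grows clockwise from above; starts at 0 to 0.8, stops at 2.2, where its flat steel arm (55 mm long, about 25 mm above the table, touches nothing) lies over the plate's edge. It turns with the knob above it, friction 0.03 N m.
- ratchet (a joint): Turn of the ratchet knob relative to the clamp, rad, 0 at the start, grows clockwise from above. It stays put until the clamp is at its stop; from there the knob slips on at its set torque of 0.12 N m and this value grows, without limit.
- knob_grip (a point): Black knob on top of the swing clamp, same upright axis: a bar grip 56 mm long (this point's x), 14 mm thick (y), from 48 to 78 mm above the table, on a round collar of 38 mm diameter. This point is on the axis, 66 mm above the table.
- plate: Clear glass plate 120 (x) x 90 (y) x 6 mm, 0.18 kg. Origin: centre of its underside; +x is its front edge, which goes in first and carries a raised aluminium lip 12 mm long, 11 mm high over all, across the full width. A grip bar stands at the other end (plate_grip). It starts flat on the table before the stage's entry, up to about 0.45 rad off the stage's direction.
- plate_grip (a point): Point in the plate's upright grip bar: 48 mm behind the plate's origin (-x), 30 mm above its underside. The bar is 12 mm thick (x), 56 mm long (y), and stands from 6 to 36 mm above the plate's underside. Same axes as the plate.
- tray: Fixed open plywood tool tray 270 (x) x 160 (y) x 45 mm, walls 5 mm, floor about 5 mm; origin at the centre of its underside, to the robot's left.
- glue: Bystander: white glue bottle, 150 mm tall, 64 mm diameter, blue cap, beyond the work. Origin at the centre of its underside.
- pencil_cup: Bystander: steel cup 72 mm in diameter with pencils, 155 mm tall, beyond the work. Origin at the centre of its underside.
- tape: Bystander: roll of tape lying flat, 90 mm diameter, 24 mm high, beyond the work. Origin at the centre of its underside.
- stapler: Loose tool, may be absent: a desk stapler, black upper body 26 mm wide; 112 mm long (x) x 30 mm wide (y) x 42 mm high. It lies on the table to the left of the plate at the start. Origin: middle of its underside; grip it there across y.
- sanding_block: Loose tool, may be absent: a cork sanding block; 100 mm long (x) x 46 mm wide (y) x 30 mm high. It lies on the table to the left of the plate at the start. Origin: middle of its underside; grip it there across y.
- knife: Loose tool, may be absent: a grey-handled craft knife, 90 mm handle and short steel blade at its +x end; 112 mm long (x) x 22 mm wide (y) x 18 mm high. It lies on the table to the left of the plate at the start. Origin: middle of its underside; grip it there across y.
- brush: Loose tool, may be absent: a flat paste brush, wooden handle 18 mm wide (also at the origin), steel ferrule and bristles 42 mm wide over the last 35 mm at its +x end; 114 mm long (x) x 42 mm wide (y) x 18 mm high. It lies on the table to the left of the plate at the start. Origin: middle of its underside; grip it there across y.
- roller: Loose tool, may be absent: an ink roller (brayer), wooden handle 76 mm long, 22 mm wide and 24 mm high (also at the origin), rubber roller 50 mm wide at its +x end; 112 mm long (x) x 55 mm wide (y) x 28 mm high. It lies on the table to the left of the plate at the start. Origin: middle of its underside; grip it there across y.
- pencil_tin: Loose tool, may be absent: a plain closed metal pencil tin; 116 mm long (x) x 42 mm wide (y) x 24 mm high. It lies on the table to the left of the plate at the start. Origin: middle of its underside; grip it there across y.

How it is judged:
On the way, in this order (a step that is already met when the one before it is completed fails the run):
1. the glass plate is fully home against the back stop with both clips snapped down on the glass (x of plate in the frame of stage between 0.006 and 0.014 m and y of plate in the frame of stage between -0.008 and 0.008 m and z of plate in the frame of stage between 0.009 and 0.016 m and angle between the x axis of plate and the x axis of stage, either way round below 0.1 rad and angle between plate's own z axis and vertical below 0.045 rad and value of joint clip_far between 0.015 and 0.11 rad and value of joint clip_near between 0.015 and 0.11 rad), for 0.2 s.
2. the swing clamp is at its stop and the ratchet knob has slipped on by more than 0.25 rad (value of joint clamp above 2.1 rad and value of joint ratchet above 0.25 rad), for 0.2 s.
At the end, for the whole second after the job is handed in: Plate flat on the stage, within 4 mm of home (x 10 mm), 8 mm sideways, 0.1 rad; both clips at 0.015 to 0.11 rad; clamp above 2.1 rad, ratchet slipped over 0.25 rad; every tool present has its origin inside the tray and under 45 mm above its underside; all at rest (all of step 1 and all of step 2 and linear speed of each of plate, stapler, sanding_block, knife, brush, roller, pencil_tin below 0.02 m/s and x of stapler in the frame of tray between -0.13 and 0.13 m and y of stapler in the frame of tray between -0.075 and 0.075 m and z of stapler in the frame of tray between 0 and 0.045 m and x of sanding_block in the frame of tray between -0.13 and 0.13 m and y of sanding_block in the frame of tray between -0.075 and 0.075 m and z of sanding_block in the frame of tray between 0 and 0.045 m and x of knife in the frame of tray between -0.13 and 0.13 m and y of knife in the frame of tray between -0.075 and 0.075 m and z of knife in the frame of tray between 0 and 0.045 m and x of brush in the frame of tray between -0.13 and 0.13 m and y of brush in the frame of tray between -0.075 and 0.075 m and z of brush in the frame of tray between 0 and 0.045 m and x of roller in the frame of tray between -0.13 and 0.13 m and y of roller in the frame of tray between -0.075 and 0.075 m and z of roller in the frame of tray between 0 and 0.045 m and x of pencil_tin in the frame of tray between -0.13 and 0.13 m and y of pencil_tin in the frame of tray between -0.075 and 0.075 m and z of pencil_tin in the frame of tray between 0 and 0.045 m); the robot touches nothing.
It fails at once if the glue is knocked away or over (distance of glue from where it was at the start of the episode above 0.03 m or angle between glue's own z axis and vertical above 0.6 rad).
It fails at once if the pencil cup is knocked away or over (distance of pencil_cup from where it was at the start of the episode above 0.03 m or angle between pencil_cup's own z axis and vertical above 0.6 rad).
It fails at once if the tape is knocked away or over (distance of tape from where it was at the start of the episode above 0.03 m or angle between tape's own z axis and vertical above 0.6 rad).
Of stapler, sanding_block, knife, brush, roller, pencil_tin only 4 to 6 are there at a start; the rules pass over those that are not, and their reading is None.
At some moment in a run one of stapler, sanding_block, knife, brush, roller, pencil_tin may be knocked a few centimetres aside while the robot is not near it.
Once in a run the grip may slacken for a moment while it holds something.
It also fails if it takes over 210 s, if anything falls off the work surface, if the arm or the gripper's body presses on something with over 40 N, if the wrist force passes 120 N, or if a joint passes its speed limit or range.

## Robot

A 7-joint arm with a two-finger parallel gripper is mounted at the origin on the work surface. World frame = base frame: x ahead of the robot, y to its left, z up, the work surface at z = 0. Lengths are in m, angles in rad, forces in N, time in s.
With the tool pointing down it reaches from about 0.425 to 0.95 m from the base axis. Payload 4.7 kg.
Tool frame: the origin (TCP) lies where the fingers leave the gripper's body, on its centre line; the fingertips stand 73 mm ahead of it and the grasp point (between the pads) lies 54 mm ahead of it; z points along the fingers, y is the line along which they close (so a half turn about z gives the same grasp; the last joint's range is limited). The gripper opens to 85 mm and grips with 20 to 120 N. Pads are 22 mm wide; open, the fingers measure 114 mm over their backs; the gripper's body (76 mm by 85 mm) begins 54 mm behind the grasp point. The pads swing forward as they close: fully open they stand 13 mm farther back than shut.
Start: joints at [-1.272, 0.469, -0.049, 1.532, 0.024, 1.141, -0.082], TCP at [0.217, 0.639, 0.304] pointing down, gripper open.
Joint ranges: [-2.59, 2.59], [-0.33, 1.99], [-1.39, 1.29], [0.1, 2.45], [-1.04, 4.18], [0.21, 1.99], [-2.66, 2.66]. Speed limits (rad/s): [2.57, 2.57, 3.14, 3.14, 3.14, 3.14, 3.14].

## Interface

Orientations are given as a 3x3 rotation matrix whose columns are the frame's x, y, z axes.
In Python, from plant import robot gives the robot as it stands.
- The arm moves only by the shell command python3 steer.py FILE [FORCE], which reads ROWS from the file FILE. ROWS is a JSON list of rows, 1 to 20 of them, each an object with the fields x, y, z (the shift in fractions of the full range, 1 being 1 m), yaw (a turn about the tool's z in a scale on which 1.0 is 4 rad), jaw (the finger opening in m); a field left out counts as zero (the opening has to be given); each row is the pose to reach, as a shift and turn from the pose commanded when the command began, along the tool's axes at that moment; what a row does not reach only later rows make up. A row lasts 1/12 s, in which the tool goes at most 0.0417 m and 0.125 rad, less where a joint would pass 70% of its speed; a pose out of reach is approached as far as the arm can. The fingers move at their own pace and stop on an object; FORCE is the grip in N (left out, the last holds). Time passes only in rows, so rows that do not move let the fingers close. It prints the time, the measured TCP pose, the force, the opening and the grip force at its end. No shift or turn number may pass 1 either way. Input that does not fit is refused with a message, and nothing moves.
- robot.get_state(): the state, without advancing time (a new reading comes with each control period).
- robot.capture(name): name is "side" or "top"; returns (picture, depth): 384x512x3 uint8, red, green, blue; 384x512 float32, m along the optical axis (not along the pixel's ray), 0 where there is no reading.
- robot.calibration(name): a dict with "fx", "fy", "cx", "cy" (pixels), "T" (4x4, takes a point from camera to world coordinates). Camera axes: x right, y down, z forward; pixel columns grow to the right and rows downward; lengths in m; the calibration is good to about 2 mm. A picture is of the moment at which its call begins. calibration takes no time and is no camera call.
- robot.job_done(): hands the job in; it is judged then, once.
The state is a dict: "time_s": time; "qpos": joint angles; "qd": joint speeds; "joint_efforts": joint torques, N m; "tcp_pos": TCP position; "ee_rot": TCP orientation; "contact_force": force on the tool from outside, world axes, zero at the start; "ft_torque": the same for the moment, N m; "opening": finger opening in m; "gripper_force": force on a finger pad.
Only numpy, scipy, OpenCV 4.12 (cv2) and the standard library are available. Lean on these libraries where they do the work, as an engineer would, in place of code of your own. Each camera call takes 0.05 s, during which the arm holds its last target. There are 200 camera calls.

## Working session

There is one attempt and no reset: what is moved stays moved. The work goes in short steps, Python scripts to look and compute and a shell command to move; the robot and the scene stay as the last step left them, time stands still between calls to the robot, and variables do not carry over. Pictures are saved under pics/ and viewed, at most 14 in all, crops included, and the job is handed in when it is done.

```bash
ls; mkdir -p pics
python3 - <<'E'
from plant import robot
import cv2,numpy as np
s=robot.get_state();print(s)
for n in("side","top"):
    p,d=robot.capture(n);cv2.imwrite(f"pics/{n}0.png",cv2.resize(p[:,:,::-1],(800,600),interpolation=cv2.INTER_CUBIC));np.savez(f"pics/{n}0.npz",p=p,d=d)
    c=robot.calibration(n);print(n,c,(d>0).mean())
E
```

```text
pics
plant.py
steer.py
{'time_s': 0.0, 'qpos': array([-1.27190048,  0.4694502 , -0.04858397,  1.53371723,  0.02408281,
        1.14100827, -0.0823104 ]), 'qd': array([ 0.00020726, -0.00062716,  0.00050093, -0.00051101,  0.00023802,
        0.00067027,  0.00082681]), 'joint_efforts': array([ 4.74233566e-04, -5.10299206e+01, -4.71613894e-02, -2.37721002e+01,
        1.05418786e-02,  7.09177679e-03, -1.20977873e-05]), 'tcp_pos': array([0.21716264, 0.63863241, 0.30284547]), 'ee_rot': array([[-9.46755840e-01,  3.21951923e-01, -5.82164919e-04],
       [ 3.21952443e-01,  9.46753913e-01, -1.91144266e-03],
       [-6.42257251e-05, -1.99709892e-03, -9.99998004e-01]]), 'contact_force': array([-0.69448693,  0.65457002,  0.94092214]), 'ft_torque': array([ 0.01780953,  0.04637859, -0.01935093]), 'gripper_force': 0.0, 'opening': 0.08553257779532636}
side {'fx': 402.61057023738675, 'fy': 402.61057023738675, 'cx': 261.35849874759793, 'cy': 196.84574741733402, 'T': array([[-0.98709969, -0.12291894,  0.10259212,  0.50104408],
       [-0.16008335,  0.74673158, -0.6455736 ,  0.82816037],
       [ 0.00274445, -0.65366879, -0.75677578,  1.01312373],
       [ 0.        ,  0.        ,  0.        ,  1.        ]])} 0.9960988362630209
top {'fx': 472.4262778426804, 'fy': 472.4262778426804, 'cx': 256.69605335722434, 'cy': 186.8121596845687, 'T': array([[ 5.14150393e-03, -9.82933108e-01,  1.83891465e-01,
         4.17421725e-01],
       [-9.99793482e-01, -1.43724119e-03,  2.02713605e-02,
         4.82248002e-05],
       [-1.96610950e-02, -1.83957713e-01, -9.82737504e-01,
         1.16121259e+00],
       [ 0.00000000e+00,  0.00000000e+00,  0.00000000e+00,
         1.00000000e+00]])} 0.9959208170572916
```

View pics/top0.png

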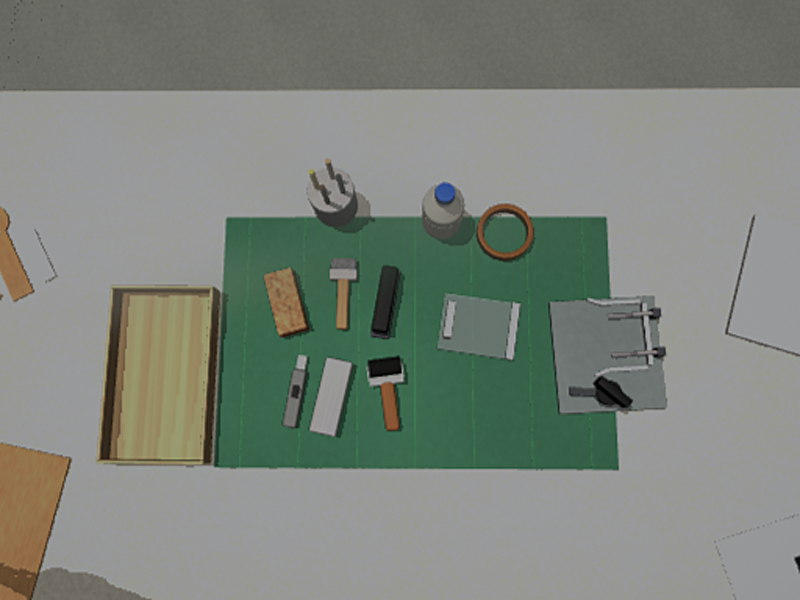

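View pics/side0.png

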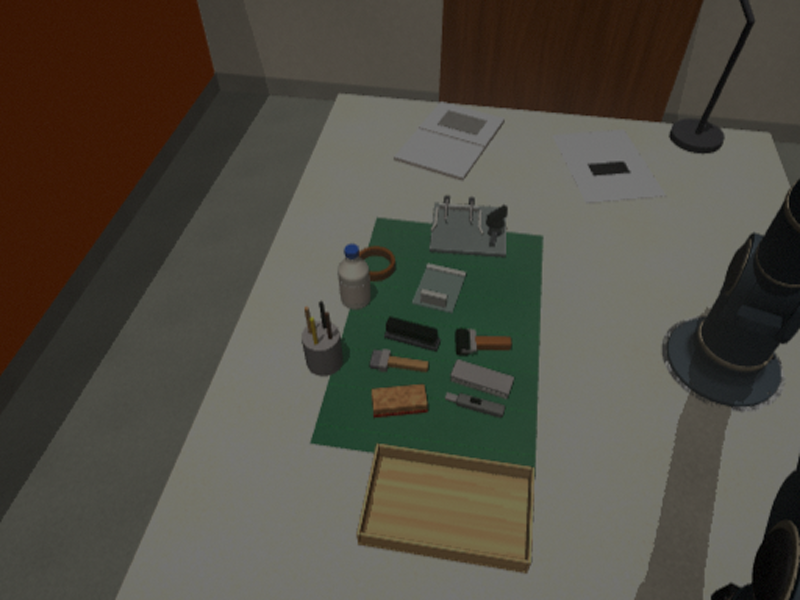

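The two views show all six tools: cork (285,300), brush (343,290), stapler (385,300), knife (295,392), tin (331,397) and roller (386,392). The plate's grip bar is at (448,320), its lip at (514,331) and the knob at (612,392). I'll measure them now.

```bash
cat > h.py <<'E'
import numpy as np,cv2
from plant import robot
def cloud(n,d,x0=0):
    c=robot.calibration(n);v,u=np.mgrid[:d.shape[0],:d.shape[1]]
    P=np.stack([(u-c["cx"])/c["fx"]*d,(v-c["cy"])/c["fy"]*d,d],-1)
    return P@c["T"][:3,:3].T+c["T"][:3,3]
def cap(n):
    p,d=robot.capture(n);W=cloud(n,d);W[d==0]=np.nan;return p,W
def blobs(W,zmin=.007,roi=None,amin=25):
    m=(W[...,2]>zmin)
    if roi:m&=(W[...,0]>roi[0])&(W[...,0]<roi[1])&(W[...,1]>roi[2])&(W[...,1]<roi[3])
    k,l,st,ce=cv2.connectedComponentsWithStats(m.astype(np.uint8))
    for i in range(1,k):
        if st[i,4]<amin:continue
        Q=W[l==i];zt=np.percentile(Q[:,2],90);
        r=cv2.minAreaRect((Q[:,:2]*1000).astype(np.float32))
        b=cv2.boxPoints(r);e=[b[1]-b[0],b[2]-b[1]];e=max(e,key=np.linalg.norm)
        print("px",np.round(ce[i]).astype(int),"n",st[i,4],"c",np.round(r[0],0),"size",np.round(sorted(r[1])),"ang",round(float(np.degrees(np.arctan2(e[1],e[0])))%180,1),"ztop",round(float(zt)*1000),"mean",np.round(Q.mean(0)*1000))
def pts(W,uv,s=1.5625):
    for u,v in uv:
        a,b=int(round(v/s)),int(round(u/s));print((u,v),np.round(np.nanmedian(W[a-1:a+2,b-1:b+2].reshape(-1,3),0)*1000,1))
def ortho(p,W,roi,f,res=.001):
    # top-down colour image + heights of a region; rows = decreasing x, cols = decreasing y
    h=int((roi[1]-roi[0])/res);w=int((roi[3]-roi[2])/res)
    im=np.zeros((h,w,3),np.uint8)
    m=np.isfinite(W[...,0])&(W[...,0]>roi[0])&(W[...,0]<roi[1])&(W[...,1]>roi[2])&(W[...,1]<roi[3])
    for (x,y,z),c in zip(W[m],p[m]):
        cv2.circle(im,(int((roi[3]-y)/res),int((roi[1]-x)/res)),1,tuple(int(k) for k in c[::-1]),-1)
    cv2.imwrite(f,im)
E
python3 - <<'E'
from h import *
for n in("top","side"):
    z=np.load(f"pics/{n}0.npz");W=cloud(n,z["d"]);print(n)
    blobs(W,.008,(.3,1,-.6,.75))
    if n=="top":
        pts(W,[(448,320),(514,331),(442,297),(521,303),(437,350),(512,361),(480,325),(550,302),(655,295),(666,408),(560,412),(590,392),(612,392),(600,300),(560,450),(330,397),(150,380)])
        p=z["p"][:,:,::-1]
        a=cv2.resize(p[180:275,265:435],None,fx=4.7,fy=4.7,interpolation=cv2.INTER_CUBIC);cv2.imwrite("pics/topcrop.png",cv2.convertScaleAbs(a,alpha=1.5))
E
```

```text
top
px [212 124] n 961 c [611.  88.] size [ 70. 418.] ang 14.8 ztop 130 mean [768. 129.  89.]
px [283 134] n 788 c [599. -36.] size [ 63. 365.] ang 178.5 ztop 150 mean [739. -38. 102.]
px [323 147] n 458 c [590. -97.] size [ 88. 386.] ang 163.3 ztop 26 mean [ 727. -138.   34.]
px [491 184] n 2095 c [ 508. -345.] size [213. 681.] ang 122.1 ztop 13 mean [ 638. -548.   21.]
px [219 183] n 469 c [547.  81.] size [ 64. 299.] ang 20.0 ztop 21 mean [638. 116.  29.]
px [182 193] n 815 c [526. 136.] size [ 80. 338.] ang 38.1 ztop 33 mean [613. 203.  36.]
px [246 193] n 543 c [541.  41.] size [ 54. 255.] ang 6.4 ztop 45 mean [612.  49.  44.]
px [ 99 238] n 2134 c [503. 239.] size [271. 477.] ang 90.1 ztop 47 mean [505. 399.  41.]
px [388 227] n 4786 c [ 526. -186.] size [180. 392.] ang 95.6 ztop 30 mean [ 534. -294.   21.]
px [287 204] n 139 c [590. -50.] size [18. 61.] ang 177.4 ztop 38 mean [587. -50.  32.]
px [327 212] n 174 c [ 574. -143.] size [26. 90.] ang 172.2 ztop 14 mean [ 569. -148.   11.]
px [189 251] n 409 c [475. 101.] size [111. 205.] ang 88.7 ztop 22 mean [473. 184.  34.]
px [2
[... 1334 characters left out ...]
5 c [778. 133.] size [71. 71.] ang 135.1 ztop 131 mean [774. 143.  78.]
px [264 212] n 456 c [618.  49.] size [ 30. 112.] ang 171.1 ztop 45 mean [617.  53.  31.]
px [306 218] n 387 c [477.  38.] size [ 57. 114.] ang 17.9 ztop 28 mean [483.  47.  23.]
px [252 231] n 310 c [632. 117.] size [ 44. 114.] ang 178.6 ztop 21 mean [641. 118.  17.]
px [308 241] n 546 c [471. 130.] size [ 44. 116.] ang 168.5 ztop 27 mean [471. 133.  23.]
px [255 255] n 604 c [617. 204.] size [ 51. 100.] ang 15.3 ztop 33 mean [616. 209.  28.]
px [305 258] n 278 c [479. 185.] size [ 24. 111.] ang 170.7 ztop 21 mean [475. 188.  17.]
px [287 324] n 2114 c [500. 393.] size [164. 277.] ang 179.7 ztop 47 mean [503. 396.  32.]
```

View pics/topcrop.png

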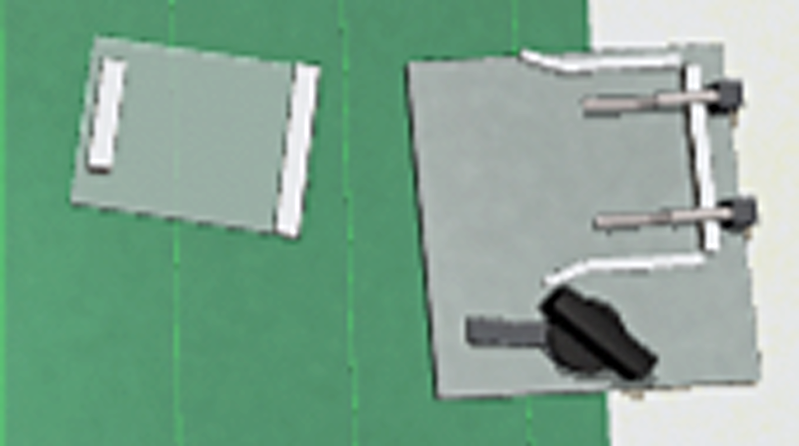

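```bash
cat >> h.py <<'E'
def onz(n,uv,z):
    c=robot.calibration(n);uv=np.atleast_2d(np.array(uv,float))
    r=np.c_[(uv[:,0]-c["cx"])/c["fx"],(uv[:,1]-c["cy"])/c["fy"],np.ones(len(uv))]@c["T"][:3,:3].T
    o=c["T"][:3,3];return (o+r*((z-o[2])/r[:,2])[:,None])[:,:2]*1000
E
python3 - <<'E'
from h import *
for n in("top","side"):
    z=np.load(f"pics/{n}0.npz");W=cloud(n,z["d"]);W[z["d"]==0]=np.nan;print(n)
    blobs(W,.008,(.3,.7,-.6,.75))
    m=(W[...,2]>.06)&(W[...,2]<.09)&(W[...,0]<.55)&(W[...,1]<-.2)&(W[...,1]>-.4);Q=W[m][:,:2]*1000
    r=cv2.minAreaRect(Q.astype(np.float32));print("knob",r,len(Q),Q.mean(0),np.nanpercentile(W[m][:,2],90))
    if n=="side":
        p=z["p"][:,:,::-1]
        a=cv2.resize(p[120:210,250:350],None,fx=6,fy=6,interpolation=cv2.INTER_CUBIC);cv2.imwrite("pics/sidecrop.png",cv2.convertScaleAbs(a,alpha=1.5))
f=lambda q:[((u+.5)/4.7-.5+265,(v+.5)/4.7-.5+180) for u,v in q]
print("stage",onz("top",f([(408,62),(722,45),(758,380),(438,397)]),.012).round(1).tolist())
print("stop face top",onz("top",f([(685,66),(708,248)]),.025).round(1).tolist())
print("clip near hinge/nose far, near",onz("top",f([(722,97),(583,105),(738,212),(596,222)]),.024).round(1).tolist())
print("plate top corners rear",onz("top",f([(95,38),(72,202)]),.006).round(1).tolist(),"lip",onz("top",f([(296,62),(320,65),(297,237),(275,233)]),.011).round(1).tolist())
print("grip",onz("top",f([(102,58),(127,58),(110,169),(87,166)]),.036).round(1).tolist())
print("knobbar",onz("top",f([(541,308),(562,287),(657,356),(640,380)]),.078).round(1).tolist(), "arm end",onz("top",f([(467,317),(467,343)]),.025).round(1).tolist())
E
```

```text
top
px [322 162] n 110 c [ 693. -139.] size [12. 61.] ang 88.7 ztop 26 mean [ 693. -139.   21.]
px [491 192] n 1676 c [ 623. -545.] size [109. 161.] ang 174.8 ztop 13 mean [ 620. -551.   10.]
px [219 183] n 464 c [631. 117.] size [ 40. 114.] ang 179.3 ztop 21 mean [640. 117.  17.]
px [182 193] n 810 c [616. 206.] size [ 47. 101.] ang 16.2 ztop 33 mean [614. 205.  29.]
px [246 193] n 540 c [616.  49.] size [ 29. 110.] ang 169.8 ztop 45 mean [613.  49.  38.]
px [ 99 238] n 2117 c [503. 396.] size [163. 271.] ang 179.8 ztop 47 mean [506. 402.  33.]
px [388 227] n 4771 c [ 537. -295.] size [166. 177.] ang 3.4 ztop 29 mean [ 535. -295.   17.]
px [287 204] n 139 c [590. -50.] size [18. 61.] ang 177.4 ztop 38 mean [587. -50.  32.]
px [327 212] n 174 c [ 574. -143.] size [26. 90.] ang 172.2 ztop 14 mean [ 569. -148.   11.]
px [189 251] n 403 c [478. 187.] size [ 23. 112.] ang 170.8 ztop 21 mean [474. 187.  17.]
px [247 247] n 643 c [475.  48.] size [ 53. 114.] ang 0.5 ztop 28 mean [484.  45.  24.]
px [211 253] n 860 c [469. 132.] size [ 43. 116.] ang 168.1 ztop 27 mean [469. 131.  24.]
knob 
[... 1347 characters left out ...]
ob ((475.2142028808594, -289.2081604003906), (58.38808822631836, 16.515644073486328), 53.67323684692383) 91 [ 476.3179367  -285.31941957] 0.08120751551977101
stage [[617.8, -209.3], [627.1, -373.1], [454.1, -381.3], [444.8, -219.1]]
stop face top [[613.7, -349.3], [519.9, -355.8]]
clip near hinge/nose far, near [[597.7, -367.6], [593.4, -296.3], [538.4, -372.3], [533.0, -300.1]]
plate top corners rear [[631.5, -46.0], [544.5, -33.5]] lip [[617.9, -151.0], [616.3, -163.5], [526.1, -149.5], [528.2, -138.2]]
grip [[615.5, -48.4], [615.5, -61.2], [558.1, -52.1], [559.6, -40.4]]
knobbar [[485.9, -257.5], [496.0, -268.0], [463.2, -311.9], [451.7, -303.2]] arm end [[484.6, -232.6], [471.5, -232.1]]
```

View pics/sidecrop.png

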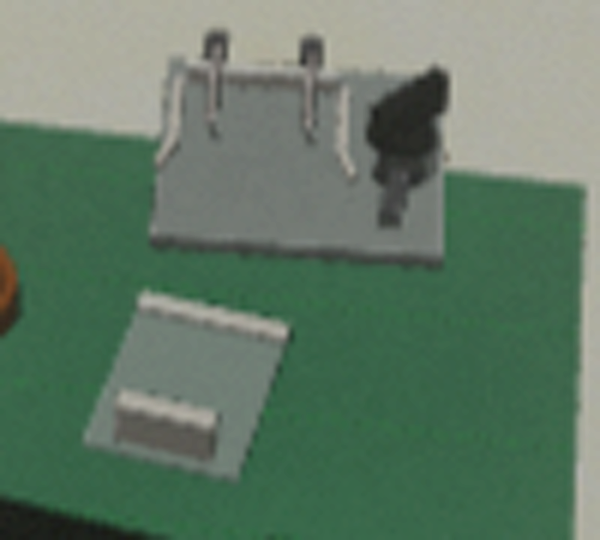

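Top crop: the stage corners are at (408,62), (722,45), (758,380) and (438,397). The fit gives stage origin (562.7,-281.7), yaw -86.9°. The plate is at (579.6,-98.1), yaw -98.3°, with its grip at (587,-50.5) and top at z 37. The knob axis is at (475,-287), its bar at 53°. The side crop agrees with this.

```bash
cat >> h.py <<'E'
def go(x,y,z,ang):
    "tool-axis shift to TCP (mm) with tool y at world angle ang (deg)"
    s=robot.get_state();R=s["ee_rot"];t=np.array([x,y,z])/1000
    d=R.T@(t-s["tcp_pos"]);a=np.degrees(np.arctan2(R[1,1],R[0,1]))
    print("t",round(s["time_s"],2),"tcp",s["tcp_pos"].round(4),"ang",a.round(2),"q7",s["qpos"][6].round(2),"d",d.round(4),"turn",np.radians(a-ang).round(3),"F",s["contact_force"].round(1),"open",s["opening"].round(4))
E
python3 - <<'E'
from h import *
go(587,-50.5,200,81.7)
go(587,-50.5,83,81.7)
E
```

```text
Traceback (most recent call last):
  File "h.py", line 38, in go
    print("t",round(s["time_s"],2),"tcp",s["tcp_pos"].round(4),"ang",a.round(2),"q7",s["qpos"][6].round(2),"d",d.round(4),"turn",np.radians(a-ang).round(3),"F",s["contact_force"].round(1),"open",s["opening"].round(4))
                                                                                                                                                                                                   ^^^^^^^^^^^^^^^^^^
AttributeError: 'float' object has no attribute 'round'
```

```bash
sed -i 's/np.radians(a-ang).round(3)/round(float(np.radians(a-ang)),3)/; s/s\["opening"\].round(4)/round(float(s["opening"]),4)/' h.py
python3 - <<'E'
from h import *
go(587,-50.5,200,81.7)
go(587,-50.5,83,81.7)
E
```

```text
t 0.1 tcp [0.2172 0.6387 0.303 ] ang 71.22 q7 -0.08 d [-0.572  -0.5333  0.1039] turn -0.183 F [ 0.4 -0.1 -0.2] open 0.0855
t 0.1 tcp [0.2172 0.6387 0.303 ] ang 71.22 q7 -0.08 d [-0.572  -0.5331  0.2209] turn -0.183 F [ 0.4 -0.1 -0.2] open 0.0855
```

Units first: turns go in shares of 4 rad. So -0.183 rad / 4 = -0.0458.

```bash
echo '[{"x":-0.12, "y":-0.11, "yaw":-0.025, "jaw":0.06}, {"x":-0.27, "y":-0.25, "z":0.03, "yaw":-0.045, "jaw":0.06}, {"x":-0.27, "y":-0.25, "z":0.03, "yaw":-0.045, "jaw":0.06}, {"x":-0.27, "y":-0.25, "z":0.03, "yaw":-0.045, "jaw":0.06}, {"x":-0.27, "y":-0.25, "z":0.03, "yaw":-0.045, "jaw":0.06}, {"x":-0.27, "y":-0.25, "z":0.03, "yaw":-0.045, "jaw":0.06}, {"x":-0.27, "y":-0.25, "z":0.03, "yaw":-0.045, "jaw":0.06}, {"x":-0.572, "y":-0.533, "z":0.104, "yaw":-0.0458, "jaw":0.06}, {"x":-0.572, "y":-0.533, "z":0.104, "yaw":-0.0458, "jaw":0.06}, {"x":-0.572, "y":-0.533, "z":0.104, "yaw":-0.0458, "jaw":0.06}, {"x":-0.572, "y":-0.533, "z":0.104, "yaw":-0.0458, "jaw":0.06}, {"x":-0.572, "y":-0.533, "z":0.104, "yaw":-0.0458, "jaw":0.06}, {"x":-0.572, "y":-0.533, "z":0.104, "yaw":-0.0458, "jaw":0.06}, {"x":-0.572, "y":-0.533, "z":0.104, "yaw":-0.0458, "jaw":0.06}, {"x":-0.572, "y":-0.533, "z":0.104, "yaw":-0.0458, "jaw":0.06}, {"x":-0.572, "y":-0.533, "z":0.104, "yaw":-0.0458, "jaw":0.06}, {"x":-0.572, "y":-0.533, "z":0.104, "yaw":-0.0458, "jaw":0.06}, {"x":-0.572, "y":-0.533, "z":0.104, "yaw":-0.0458, "jaw":0.06}, {"x":-0.572, "y":-0.533, "z":0.104, "yaw":-0.0458, "jaw":0.06}, {"x":-0.572, "y":-0.533, "z":0.104, "yaw":-0.0458, "jaw":0.06}]' > path.dat && python3 steer.py path.dat
python3 - <<'E'
from h import *
go(587,-50.5,83,81.7)
E
```

```text
time_s: 1.77
tcp_pos: [0.5889, -0.0592, 0.1987]
ee_rot: [[-0.988, 0.156, 0.001], [0.156, 0.988, -0.006], [-0.002, -0.006, -1.0]]
contact_force: [0.2, -1.1, 0.1]
opening: 0.0602
gripper_force: 0.0
t 1.77 tcp [ 0.5889 -0.0592  0.1987] ang 81.03 q7 1.55 d [0.0034 0.009  0.1157] turn -0.012 F [ 0.2 -1.1  0.1] open 0.0602
```

```bash
echo '[{"jaw":0.06}, {"jaw":0.06}, {"jaw":0.06}]' > path.dat && python3 steer.py path.dat
python3 - <<'E'
from h import *
go(587,-50.5,83,81.7)
E
```

```text
time_s: 2.02
tcp_pos: [0.5868, -0.0479, 0.1997]
ee_rot: [[-0.99, 0.142, -0.001], [0.142, 0.99, 0.001], [0.001, 0.001, -1.0]]
contact_force: [0.5, -0.9, -0.8]
opening: 0.0602
gripper_force: 0.0
t 2.02 tcp [ 0.5868 -0.0479  0.1997] ang 81.84 q7 1.54 d [-0.0007 -0.0026  0.1167] turn 0.002 F [ 0.5 -0.9 -0.8] open 0.0602
```

```bash
echo '[{"y":-0.002, "z":0.06, "jaw":0.06}, {"y":-0.002, "z":0.09, "jaw":0.06}, {"y":-0.002, "z":0.11, "jaw":0.06}, {"y":-0.002, "z":0.117, "jaw":0.06}, {"y":-0.002, "z":0.117, "jaw":0.06}, {"y":-0.002, "z":0.117, "jaw":0}, {"y":-0.002, "z":0.117, "jaw":0}, {"y":-0.002, "z":0.117, "jaw":0}, {"y":-0.002, "z":0.117, "jaw":0}, {"y":-0.002, "z":0.117, "jaw":0}, {"y":-0.002, "z":0.117, "jaw":0}]' > path.dat && python3 steer.py path.dat 60
python3 - <<'E'
from h import *
go(560.6,-143.8,100,93.1)
E
```

```text
time_s: 2.93
tcp_pos: [0.5881, -0.0517, 0.0848]
ee_rot: [[-0.99, 0.144, 0.003], [0.144, 0.99, 0.0], [-0.003, 0.001, -1.0]]
contact_force: [-0.8, 0.1, 7.3]
opening: 0.0109
gripper_force: 60.8
t 2.93 tcp [ 0.5881 -0.0517  0.0848] ang 81.7 q7 1.58 d [ 0.0139 -0.0951 -0.0153] turn -0.199 F [-0.8  0.1  7.3] open 0.0109
```

Scaled: -0.199 rad / 4 = -0.0498.

```bash
echo '[{"z":-0.03, "jaw":0}, {"z":-0.03, "jaw":0}, {"z":-0.03, "yaw":-0.025, "jaw":0}, {"z":-0.03, "yaw":-0.0498, "jaw":0}, {"x":0.01, "y":-0.05, "z":-0.03, "yaw":-0.0498, "jaw":0}, {"x":0.0193, "y":-0.096, "z":-0.03, "yaw":-0.0498, "jaw":0}, {"x":0.0193, "y":-0.096, "z":-0.03, "yaw":-0.0498, "jaw":0}, {"x":0.0193, "y":-0.096, "z":-0.03, "yaw":-0.0498, "jaw":0}, {"x":0.0193, "y":-0.096, "z":-0.03, "yaw":-0.0498, "jaw":0}, {"x":0.0193, "y":-0.096, "z":-0.03, "yaw":-0.0498, "jaw":0}]' > path.dat && python3 steer.py path.dat
python3 - <<'E'
from h import *
go(555.2,-143.9,97,93.1)
for n in("top","side"):
    p,W=cap(n);a=p[170:280,255:435] if n=="top" else p[115:215,225:345]
    cv2.imwrite(f"pics/{n}1.png",cv2.convertScaleAbs(cv2.resize(a[:,:,::-1],None,fx=4.4,fy=4.4,interpolation=cv2.INTER_CUBIC),alpha=1.5))
a=cv2.imread("pics/top1.png");b=cv2.imread("pics/side1.png");h=max(len(a),len(b))
i=np.zeros((len(a)+0,a.shape[1],3),np.uint8);i[:]=a;cv2.imwrite("pics/top1.png",i)
E
```

```text
time_s: 3.77
tcp_pos: [0.5544, -0.1428, 0.1129]
ee_rot: [[-0.998, -0.055, 0.001], [-0.055, 0.998, 0.001], [-0.001, 0.001, -1.0]]
contact_force: [-0.1, 0.1, -2.5]
opening: 0.0111
gripper_force: 59.6
t 3.77 tcp [ 0.5544 -0.1428  0.1129] ang 93.16 q7 1.9 d [-0.0008 -0.0011  0.0159] turn 0.001 F [-0.1  0.1 -2.5] open 0.0111
```

View pics/side1.png

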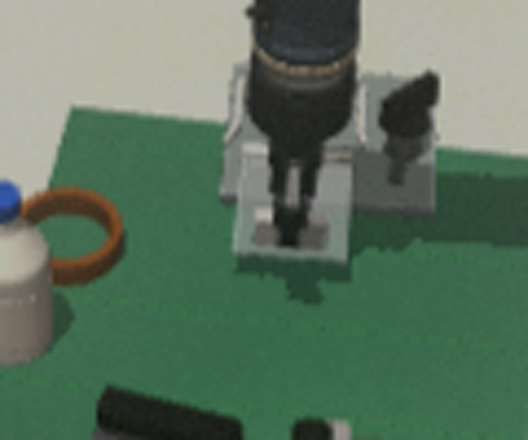

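```bash
cat >> h.py <<'E'
def plate(gx):
    "lip measured in stage frame; gx = stage x of grip"
    S=np.array([562.7,-281.7]);ex=np.array([.0541,-.9985]);ey=np.array([.9985,.0541])
    for n in("top","side"):
        p,W=cap(n);Q=W*1000;X=np.stack([(Q[...,:2]-S)@ex,(Q[...,:2]-S)@ey,Q[...,2]],-1)
        m=(X[...,0]>gx+60)&(X[...,0]<gx+125)&(abs(X[...,1])<60)&(X[...,2]>20)&(X[...,2]<60)&(p.min(-1)>110)
        L=X[m]
        if len(L)>10:
            r=cv2.minAreaRect(L[:,:2].astype(np.float32));A=np.c_[L[:,1],np.ones(len(L))];k=np.linalg.lstsq(A,L[:,2],rcond=None)[0]
            print(n,len(L),"lip c",np.round(r[0],1),np.round(r[1]),r[2],"z",np.median(L[:,2]).round(1),"slope/y",k[0].round(4))
E
python3 - <<'E'
from h import *
plate(-138)
E
```

```text
(no output)
```

View pics/top1.png

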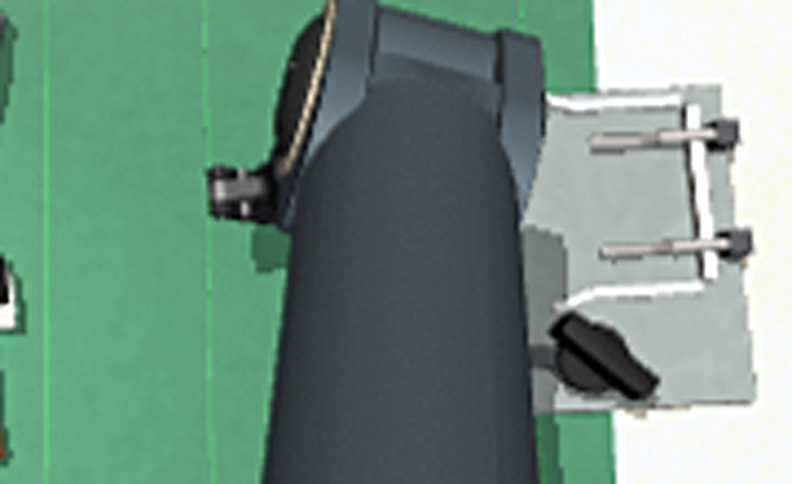

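The arm hides the plate in the top view. The side view shows the plate level and square, so I lower it and bring it to the entry.

```bash
echo '[{"x":-0.0005, "y":-0.001, "z":0.008, "jaw":0}, {"x":-0.0005, "y":-0.001, "z":0.0145, "jaw":0}, {"x":-0.0005, "y":-0.001, "z":0.0145, "jaw":0}, {"x":-0.0005, "y":-0.015, "z":0.0145, "jaw":0}, {"x":-0.0005, "y":-0.03, "z":0.0145, "jaw":0}, {"x":-0.0005, "y":-0.041, "z":0.0145, "jaw":0}, {"x":-0.0005, "y":-0.041, "z":0.0145, "jaw":0}, {"x":-0.0005, "y":-0.041, "z":0.0145, "jaw":0}, {"x":-0.0005, "y":-0.041, "z":0.0145, "jaw":0}]' > path.dat && python3 steer.py path.dat
python3 - <<'E'
from h import *
go(557.4,-183.8,97,93.1)
p,W=cap("side")
cv2.imwrite("pics/side2.png",cv2.convertScaleAbs(cv2.resize(p[115:195,240:345,::-1],None,fx=7,fy=7,interpolation=cv2.INTER_CUBIC),alpha=1.6))
S=np.array([562.7,-281.7]);ex=np.array([.0541,-.9985]);ey=np.array([.9985,.0541]);Q=W*1000
X=np.stack([(Q[...,:2]-S)@ex,(Q[...,:2]-S)@ey,Q[...,2]],-1)
m=(abs(X[...,1])<60)&(X[...,0]>-200)&(X[...,0]<0)
for y in(-40,-35,35,40):
    for x in range(-110,5,10):
        k=m&(abs(X[...,0]-x)<5)&(abs(X[...,1]-y)<3)
        if k.any():print(y,x,X[k][:,2].round(0)[:4],end="; ")
    print()
E
```

```text
time_s: 4.72
tcp_pos: [0.5565, -0.1844, 0.0982]
ee_rot: [[-0.999, -0.054, -0.0], [-0.054, 0.999, 0.001], [0.0, 0.001, -1.0]]
contact_force: [0.4, -0.2, -1.8]
opening: 0.0106
gripper_force: 59.5
t 4.72 tcp [ 0.5565 -0.1844  0.0982] ang 93.1 q7 1.97 d [-0.0009  0.0005  0.0012] turn 0.0 F [ 0.4 -0.2 -1.8] open 0.0106
-40 -110 [24. 19. 20.  5.]; -40 -100 [19. 18. 20. 18.]; -40 -90 [21. 21. 21. 22.]; -40 -80 [25. 27. 17. 20.]; -40 -70 [22. 21. 22. 17.]; -40 -60 [23. 17.]; -40 -50 [21. 17.]; -40 -40 [21. 19.]; -40 -30 [24. 19. 14.]; -40 -20 [20. 21. 20.]; -40 -10 [23. 21. 21. 17.]; -40 0 [29. 24. 20.]; 
-35 -110 [293. 293. 288. 290.]; -35 -100 [297. 294. 278. 271.]; -35 -90 [293. 197.  21.  18.]; -35 -80 [20. 25. 19.]; -35 -70 [21. 22. 21. 22.]; -35 -60 [22. 22. 18. 23.]; -35 -50 [24. 22. 21. 22.]; -35 -40 [26. 22. 23. 19.]; -35 -30 [21. 20.]; -35 -20 [26. 17. 18.]; -35 -10 [22.]; -35 0 [28. 26. 20.]; 
35 -110 [280. 276. 273. 274.]; 35 -100 [271. 233. 237. 221.]; 35 -90 [198. 198.  21.  21.]; 35 -80 [22. 18. 20.]; 35 -70 [20. 19. 19. 20.]; 35 -60 [21. 18. 17. 21.]; 35 -50 [20. 17.]; 35 -40 [24. 21. 18.]; 35 -30 [24. 19. 17. 22.]; 35 -20 [19. 21. 22. 17.]; 35 -10 [21. 21. 20.]; 
40 -110 [360. 273. 269. 263.]; 40 -100 [233. 185. 180. 181.]; 40 -90 [20. 17. 22. 18.]; 40 -80 [22. 20.]; 40 -70 [22. 19. 20.]; 40 -60 [20. 21. 17.]; 40 -50 [22. 23. 23. 22.]; 40 -40 [21. 19.]; 40 -30 [20.]; 40 -20 [22. 19. 17. 17.]; 40 -10 [22. 20. 21.]; 40 0 [27. 28. 21. 21.];
```

View pics/side2.png

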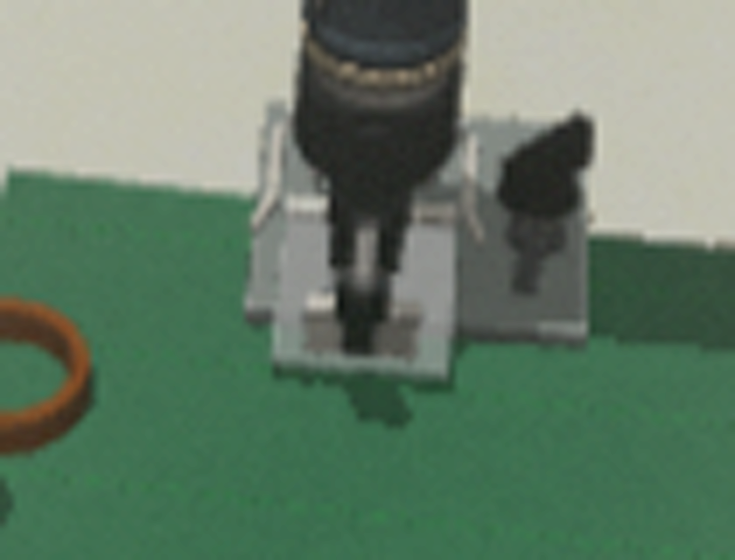

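The plate is level and sits centred between the rails (rail ends at about (258,230) and (480,238)). I set it down and push it in.

```bash
echo '[{"x":-0.0005, "z":0.0018, "jaw":0}, {"x":-0.0005, "z":0.0018, "jaw":0}, {"x":-0.0005, "y":-0.01, "z":0.0018, "jaw":0}, {"x":-0.0005, "y":-0.02, "z":0.0018, "jaw":0}, {"x":-0.0005, "y":-0.03, "z":0.0018, "jaw":0}, {"x":-0.0005, "y":-0.03, "z":0.0018, "jaw":0}]' > path.dat && python3 steer.py path.dat 80; echo '[{"y":-0.01, "jaw":0}, {"y":-0.02, "jaw":0}, {"y":-0.02, "jaw":0}, {"y":-0.02, "jaw":0}]' > path.dat && python3 steer.py path.dat
python3 - <<'E'
from h import *
go(560.6,-243.8,96,93.1)
E
```

```text
time_s: 5.27
tcp_pos: [0.5592, -0.2175, 0.0969]
ee_rot: [[-0.999, -0.051, 0.002], [-0.051, 0.999, -0.002], [-0.002, -0.002, -1.0]]
contact_force: [1.0, -1.5, 2.3]
opening: 0.0104
gripper_force: 83.1
time_s: 5.6
tcp_pos: [0.5601, -0.2377, 0.0969]
ee_rot: [[-0.999, -0.052, 0.002], [-0.052, 0.999, -0.004], [-0.002, -0.004, -1.0]]
contact_force: [1.5, -5.2, 0.6]
opening: 0.0103
gripper_force: 82.9
t 5.6 tcp [ 0.5601 -0.2377  0.0969] ang 92.97 q7 2.05 d [-0.0002 -0.0061  0.0009] turn -0.002 F [ 1.5 -5.2  0.6] open 0.0103
```

```bash
echo '[{"y":-0.004, "jaw":0}, {"y":-0.007, "jaw":0}, {"y":-0.007, "jaw":0}, {"y":-0.007, "jaw":0}]' > path.dat && python3 steer.py path.dat
python3 - <<'E'
from h import *
go(560.6,-243.8,96,93.1)
p,W=cap("side")
cv2.imwrite("pics/side3.png",cv2.convertScaleAbs(cv2.resize(p[115:195,240:345,::-1],None,fx=7,fy=7,interpolation=cv2.INTER_CUBIC),alpha=1.6))
E
```

```text
time_s: 5.93
tcp_pos: [0.5605, -0.241, 0.0969]
ee_rot: [[-0.999, -0.054, 0.0], [-0.054, 0.999, 0.001], [-0.0, 0.001, -1.0]]
contact_force: [-0.2, 0.9, 4.2]
opening: 0.0105
gripper_force: 83.5
t 5.93 tcp [ 0.5605 -0.241   0.0969] ang 93.12 q7 2.06 d [ 0.0001 -0.0028  0.0009] turn 0.0 F [-0.2  0.9  4.2] open 0.0105
```

View pics/side3.png

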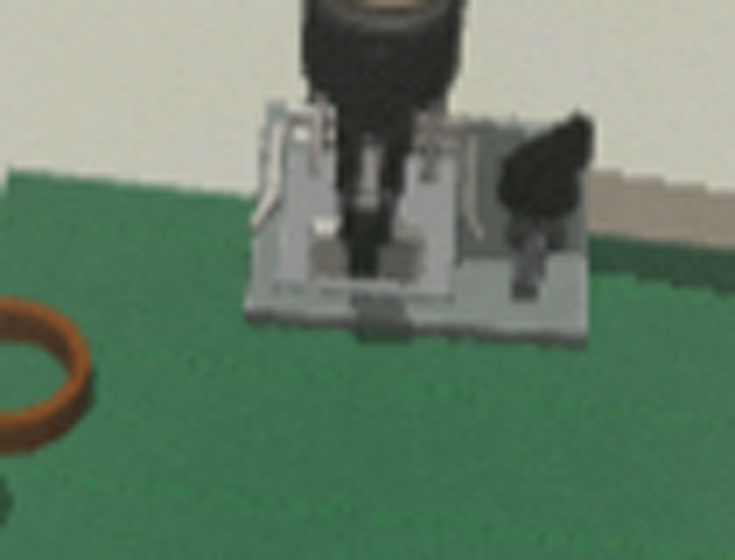

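```bash
echo '[{"y":-0.004, "jaw":0}, {"y":-0.004, "jaw":0}, {"y":-0.004, "jaw":0}]' > path.dat && python3 steer.py path.dat ;echo '[{"y":-0.004, "jaw":0}, {"y":-0.004, "jaw":0}, {"y":-0.004, "jaw":0}]' > path.dat && python3 steer.py path.dat
python3 - <<'E'
from h import *
go(560.6,-243.8,96,93.1)
E
```

```text
time_s: 6.23
tcp_pos: [0.5609, -0.2449, 0.0969]
ee_rot: [[-0.999, -0.055, 0.001], [-0.055, 0.999, 0.001], [-0.001, 0.001, -1.0]]
contact_force: [-0.3, 1.8, 5.9]
opening: 0.0102
gripper_force: 83.6
time_s: 6.48
tcp_pos: [0.561, -0.2466, 0.0968]
ee_rot: [[-0.998, -0.056, -0.001], [-0.056, 0.998, 0.004], [0.001, 0.004, -1.0]]
contact_force: [-0.7, 6.6, 8.4]
opening: 0.0106
gripper_force: 53.5
t 6.48 tcp [ 0.561  -0.2466  0.0968] ang 93.24 q7 2.07 d [0.0002 0.0028 0.0008] turn 0.002 F [-0.7  6.6  8.4] open 0.0106
```

```bash
echo '[{"y":-0.003, "jaw":0}, {"y":-0.003, "jaw":0}, {"y":-0.003, "jaw":0}]' > path.dat && python3 steer.py path.dat;  echo '[{"y":-0.003, "jaw":0}, {"y":-0.003, "jaw":0}, {"y":-0.003, "jaw":0}]' > path.dat && python3 steer.py path.dat
```

```text
time_s: 6.73
tcp_pos: [0.5611, -0.2469, 0.0969]
ee_rot: [[-0.998, -0.058, -0.003], [-0.058, 0.998, 0.008], [0.002, 0.008, -1.0]]
contact_force: [-3.4, 11.5, 12.0]
opening: 0.0106
gripper_force: 78.7
time_s: 6.98
tcp_pos: [0.5611, -0.2472, 0.0969]
ee_rot: [[-0.998, -0.059, -0.004], [-0.059, 0.998, 0.012], [0.004, 0.012, -1.0]]
contact_force: [-5.1, 17.1, 15.3]
opening: 0.0105
gripper_force: 79.2
```

It's hard against the stop. I relax the push, release, lift off and go clear to look.

```bash
echo '[{"y":0.008, "jaw":0}, {"y":0.008, "jaw":0}, {"y":0.008, "jaw":0.03}, {"y":0.008, "jaw":0.05}, {"y":0.008, "jaw":0.05}, {"y":0.008, "z":-0.02, "jaw":0.05}, {"y":0.008, "z":-0.06, "jaw":0.05}, {"y":0.008, "z":-0.1, "jaw":0.05}, {"y":0.04, "z":-0.14, "jaw":0.05}, {"y":0.08, "z":-0.14, "jaw":0.05}, {"y":0.12, "z":-0.14, "jaw":0.05}, {"y":0.16, "z":-0.14, "jaw":0.05}, {"y":0.2, "z":-0.14, "jaw":0.05}, {"y":0.24, "z":-0.14, "jaw":0.05}, {"y":0.24, "z":-0.14, "jaw":0.05}, {"y":0.24, "z":-0.14, "jaw":0.05}]' > path.dat && python3 steer.py path.dat
python3 - <<'E'
from h import *
p,W=cap("top");print(0);blobs(W,.008,(.3,.7,-.02,.3))
q,V=cap("side")
a=cv2.resize(p[180:275,365:435,::-1],None,fx=5.5,fy=5.5,interpolation=cv2.INTER_CUBIC);b=cv2.resize(q[122:200,285-20:345,::-1],None,fx=5,fy=5,interpolation=cv2.INTER_CUBIC)
i=np.zeros((max(len(a),len(b)),a.shape[1]+b.shape[1],3),np.uint8);i[:len(a),:a.shape[1]]=a;i[:len(b),a.shape[1]:]=b
cv2.imwrite("pics/seat.png",cv2.convertScaleAbs(i,alpha=1.6));print(i.shape)
go(475,-287,200,143)
E
```

```text
time_s: 8.32
tcp_pos: [0.5477, -0.0134, 0.2362]
ee_rot: [[-0.998, -0.06, -0.001], [-0.06, 0.998, 0.001], [0.001, 0.001, -1.0]]
contact_force: [0.5, -0.3, 0.1]
opening: 0.05
gripper_force: 0.0
0
px [263 272] n 9240 c [463.  28.] size [ 96. 299.] ang 0.0 ztop 683 mean [432.   5. 589.]
px [219 183] n 467 c [632. 117.] size [ 40. 115.] ang 0.9 ztop 21 mean [641. 117.  17.]
px [182 193] n 807 c [616. 206.] size [ 47. 101.] ang 16.3 ztop 33 mean [615. 205.  29.]
px [188 252] n 399 c [477. 187.] size [ 23. 112.] ang 170.7 ztop 21 mean [472. 187.  18.]
px [211 253] n 858 c [469. 132.] size [ 42. 116.] ang 167.8 ztop 27 mean [469. 131.  24.]
(522, 785, 3)
t 8.42 tcp [ 0.5479 -0.0173  0.2363] ang 93.02 q7 1.61 d [ 0.087  -0.2654  0.0366] turn -0.872 F [-0.  -0.5  0.2] open 0.0501
```

View pics/seat.png

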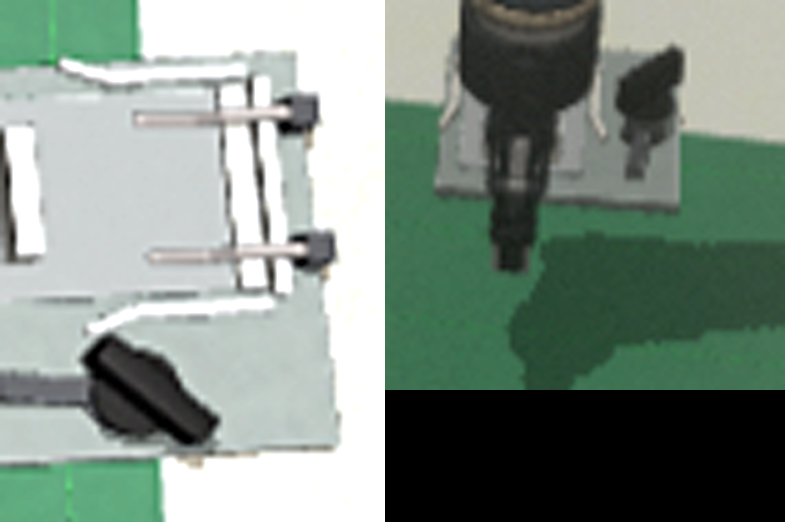

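The clips are down behind the lip, but a gap of about 3–4 mm is left between lip (248,110) and stop (257,110). Backing off before opening probably pulled the plate back. I'll straddle the bar with open fingers and push it home with the rear finger only.

Run:
```python
from h import *
go(560.8,-244,140,93.1)
```

```text
t 8.42 tcp [ 0.5479 -0.0173  0.2363] ang 93.02 q7 1.61 d [-0.001  -0.2269  0.0965] turn -0.001 F [-0.  -0.5  0.2] open 0.0501
```

```bash
echo '[{"x":-0.001, "y":-0.04, "jaw":0.04}, {"x":-0.001, "y":-0.08, "z":0.02, "jaw":0.04}, {"x":-0.001, "y":-0.12, "z":0.04, "jaw":0.04}, {"x":-0.001, "y":-0.16, "z":0.04, "jaw":0.04}, {"x":-0.001, "y":-0.2, "z":0.04, "jaw":0.04}, {"x":-0.001, "y":-0.227, "z":0.06, "jaw":0.04}, {"x":-0.001, "y":-0.227, "z":0.08, "jaw":0.04}, {"x":-0.001, "y":-0.227, "z":0.09, "jaw":0.04}, {"x":-0.001, "y":-0.227, "z":0.12, "jaw":0.04}, {"x":-0.001, "y":-0.227, "z":0.136, "jaw":0.04}, {"x":-0.001, "y":-0.227, "z":0.136, "jaw":0.04}, {"x":-0.001, "y":-0.227, "z":0.136, "jaw":0.04}, {"x":-0.001, "y":-0.235, "z":0.136, "jaw":0.04}, {"x":-0.001, "y":-0.238, "z":0.136, "jaw":0.04}, {"x":-0.001, "y":-0.238, "z":0.136, "jaw":0.04}]' > path.dat && python3 steer.py path.dat; echo '[{"y":-0.003, "jaw":0.04}, {"y":-0.003, "jaw":0.04}]' > path.dat && python3 steer.py path.dat; echo '[{"y":-0.003, "jaw":0.04}, {"y":-0.003, "jaw":0.04}]' > path.dat && python3 steer.py path.dat
```

```text
time_s: 9.67
tcp_pos: [0.5626, -0.2556, 0.1022]
ee_rot: [[-0.999, -0.052, 0.003], [-0.052, 0.999, -0.002], [-0.003, -0.002, -1.0]]
contact_force: [-0.1, -0.8, 0.1]
opening: 0.0403
gripper_force: 0.0
time_s: 9.83
tcp_pos: [0.5623, -0.2574, 0.1013]
ee_rot: [[-0.999, -0.053, 0.001], [-0.053, 0.999, -0.001], [-0.001, -0.001, -1.0]]
contact_force: [0.5, -0.7, -0.6]
opening: 0.0401
gripper_force: 0.0
time_s: 10.0
tcp_pos: [0.5624, -0.2599, 0.1008]
ee_rot: [[-0.999, -0.054, 0.0], [-0.054, 0.999, -0.0], [-0.0, -0.0, -1.0]]
contact_force: [0.3, -0.1, -0.0]
opening: 0.0404
gripper_force: 0.0
```

```bash
for i in 1 2 3; do echo '[{"y":-0.003, "jaw":0.04}, {"y":-0.003, "jaw":0.04}, {"y":-0.003, "jaw":0.04}]' > path.dat && python3 steer.py path.dat | egrep 'tcp|contact'; done
```

```text
tcp_pos: [0.5625, -0.2605, 0.1005]
contact_force: [-0.8, 5.6, 3.5]
tcp_pos: [0.5626, -0.2608, 0.1004]
contact_force: [-1.9, 10.1, 5.3]
tcp_pos: [0.5627, -0.2612, 0.1003]
contact_force: [-3.7, 14.6, 9.6]
```

```bash
echo '[{"y":0.012, "jaw":0.04}, {"y":0.024, "jaw":0.04}, {"y":0.024, "jaw":0.04}, {"y":0.024, "z":-0.03, "jaw":0.04}, {"y":0.024, "z":-0.06, "jaw":0.04}, {"y":0.024, "z":-0.1, "jaw":0.04}, {"y":0.064, "z":-0.14, "jaw":0.04}, {"y":0.104, "z":-0.14, "jaw":0.04}, {"y":0.144, "z":-0.14, "jaw":0.04}, {"y":0.184, "z":-0.14, "jaw":0.04}, {"y":0.224, "z":-0.14, "jaw":0.04}, {"y":0.26, "z":-0.14, "jaw":0.04}, {"y":0.26, "z":-0.14, "jaw":0.04}, {"y":0.26, "z":-0.14, "jaw":0.04}]' > path.dat && python3 steer.py path.dat
python3 - <<'E'
from h import *
p,W=cap("top")
a=cv2.resize(p[190:250,405:430,::-1],None,fx=9,fy=9,interpolation=cv2.INTER_CUBIC)
cv2.imwrite("pics/seat2.png",cv2.convertScaleAbs(a,alpha=1.2));print(a.shape)
S=np.array([562.7,-281.7]);ex=np.array([.0541,-.9985]);ey=np.array([.9985,.0541])
# brightness profile along stage x at several y on plane z=24
c=robot.calibration("top");T=np.linalg.inv(c["T"]);g=p.mean(-1).astype(np.float32)
def prof(z,y,xs):
    P=np.array([np.r_[(S+x*ex+y*ey)/1000,z] for x in xs])@T[:3,:3].T+T[:3,3]
    u=(P[:,0]/P[:,2]*c["fx"]+c["cx"]).astype(np.float32);v=(P[:,1]/P[:,2]*c["fy"]+c["cy"]).astype(np.float32)
    return cv2.remap(g,u[None],v[None],cv2.INTER_LINEAR)[0].astype(int)
xs=np.arange(50,82,2)
print(xs)
for y in(-15,0,15):print(y,prof(.024,y,xs))
print("grip",np.arange(-56,-20,2));print(prof(.048,0,np.arange(-56,-20,2)))
for x0 in(0,20,-20):
    k=[]
    Q=W*1000;X=np.stack([(Q[...,:2]-S)@ex,(Q[...,:2]-S)@ey,Q[...,2]],-1)
m=(abs(X[...,1])<26)&(X[...,0]>-60)&(X[...,0]<-15)&(X[...,2]>38)&(X[...,2]<60);print("bar",X[m].mean(0).round(1),m.sum(),cv2.minAreaRect(X[m][:,:2].astype(np.float32)))
E
```

```text
time_s: 11.92
tcp_pos: [0.5489, -0.0066, 0.2407]
ee_rot: [[-0.998, -0.06, 0.001], [-0.06, 0.998, 0.0], [-0.001, 0.0, -1.0]]
contact_force: [0.5, -0.7, -0.5]
opening: 0.0399
gripper_force: 0.0
(540, 225, 3)
[50 52 54 56 58 60 62 64 66 68 70 72 74 76 78 80]
-15 [130 132 116  82 156 169 169 169 166 142  79 141 168 171 157 127]
0 [131 132 107 120 161 171 168 169 175 127  85 160 172 175 137 113]
15 [130 131 126 103 137 167 170 169 175 105 128 165 174 172 131 120]
grip [-56 -54 -52 -50 -48 -46 -44 -42 -40 -38 -36 -34 -32 -30 -28 -26 -24 -22]
[118 130 129 100  62  52  72 150 171 170 171 165 135 129 129 130 130 130]
bar [-38.8  -0.3  47.1] 132 ((-38.396263122558594, -0.17725372314453125), (13.241366386413574, 51.47108459472656), 1.2913976907730103)
```

View pics/seat2.png

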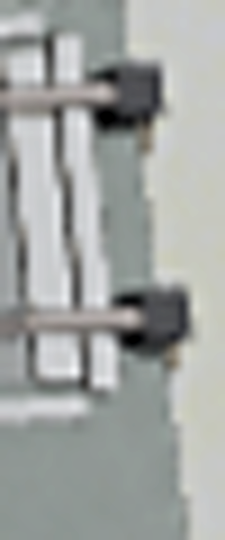

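The enlarged crop and the brightness profile put the lip at stage x 57–69, against the stop at 70–71, and the bar at -38.4. The plate is home with the clips over the lip. Next is the knob: q7 at this angle allows ang = -37°, then a clockwise turn.

Run:
```python
from h import *
go(475,-287,200,-37)
```

```text
t 11.97 tcp [ 0.5489 -0.0091  0.2406] ang 93.17 q7 1.59 d [ 0.0892 -0.2733  0.0409] turn 2.272 F [-0.7 -0.8  0.1] open 0.0398
```

Units first: turns go in shares of 4 rad. So 2.272 rad / 4 = 0.568.

```bash
echo '[{"x":0.04, "y":-0.1, "z":0.02, "yaw":0.0313, "jaw":0.05}, {"x":0.09, "y":-0.273, "z":0.04, "yaw":0.0625, "jaw":0.05}, {"x":0.09, "y":-0.273, "z":0.04, "yaw":0.0938, "jaw":0.05}, {"x":0.09, "y":-0.273, "z":0.04, "yaw":0.125, "jaw":0.05}, {"x":0.09, "y":-0.273, "z":0.04, "yaw":0.1563, "jaw":0.05}, {"x":0.09, "y":-0.273, "z":0.04, "yaw":0.1875, "jaw":0.05}, {"x":0.09, "y":-0.273, "z":0.04, "yaw":0.2188, "jaw":0.05}, {"x":0.09, "y":-0.273, "z":0.04, "yaw":0.25, "jaw":0.05}, {"x":0.09, "y":-0.273, "z":0.04, "yaw":0.2813, "jaw":0.05}, {"x":0.09, "y":-0.273, "z":0.04, "yaw":0.3125, "jaw":0.05}, {"x":0.09, "y":-0.273, "z":0.04, "yaw":0.3438, "jaw":0.05}, {"x":0.09, "y":-0.273, "z":0.04, "yaw":0.375, "jaw":0.05}, {"x":0.09, "y":-0.273, "z":0.04, "yaw":0.4063, "jaw":0.05}, {"x":0.09, "y":-0.273, "z":0.04, "yaw":0.4375, "jaw":0.05}, {"x":0.09, "y":-0.273, "z":0.04, "yaw":0.4688, "jaw":0.05}, {"x":0.09, "y":-0.273, "z":0.04, "yaw":0.5, "jaw":0.05}, {"x":0.09, "y":-0.273, "z":0.04, "yaw":0.5313, "jaw":0.05}, {"x":0.09, "y":-0.273, "z":0.04, "yaw":0.5625, "jaw":0.05}, {"x":0.09, "y":-0.273, "z":0.04, "yaw":0.568, "jaw":0.05}, {"x":0.09, "y":-0.273, "z":0.04, "yaw":0.568, "jaw":0.05}]' > path.dat && python3 steer.py path.dat; echo '[{"jaw":0.05}, {"jaw":0.05}]' > path.dat && python3 steer.py path.dat
python3 - <<'E'
from h import *
go(475,-287,124,-37);print(robot.get_state()["qpos"].round(2))
E
```

```text
time_s: 13.63
tcp_pos: [0.4728, -0.2883, 0.2007]
ee_rot: [[0.604, 0.797, -0.0], [0.797, -0.604, -0.002], [-0.002, 0.001, -1.0]]
contact_force: [0.7, -0.3, -0.2]
opening: 0.0501
gripper_force: 0.0
time_s: 13.8
tcp_pos: [0.4733, -0.2872, 0.2007]
ee_rot: [[0.602, 0.798, 0.0], [0.798, -0.602, -0.0], [-0.0, 0.0, -1.0]]
contact_force: [0.0, 0.5, -0.6]
opening: 0.0499
gripper_force: 0.0
t 13.8 tcp [ 0.4733 -0.2872  0.2007] ang -37.04 q7 0.19 d [0.0012 0.0013 0.0767] turn -0.001 F [ 0.   0.5 -0.6] open 0.0499
[-0.06  0.46  0.69  1.96 -0.38  0.86  0.19]
```

```bash
echo '[{"x":0.001, "y":0.001, "z":0.03, "jaw":0.05}, {"x":0.001, "y":0.001, "z":0.06, "jaw":0.05}, {"x":0.001, "y":0.001, "z":0.077, "jaw":0.05}, {"x":0.001, "y":0.001, "z":0.077, "jaw":0.05}, {"x":0.001, "y":0.001, "z":0.077, "jaw":0}, {"x":0.001, "y":0.001, "z":0.077, "jaw":0}, {"x":0.001, "y":0.001, "z":0.077, "jaw":0}, {"x":0.001, "y":0.001, "z":0.077, "jaw":0}, {"x":0.001, "y":0.001, "z":0.077, "jaw":0}]' > path.dat && python3 steer.py path.dat 50
```

```text
time_s: 14.55
tcp_pos: [0.4758, -0.287, 0.1251]
ee_rot: [[0.603, 0.798, 0.003], [0.798, -0.603, -0.001], [0.001, 0.003, -1.0]]
contact_force: [0.1, -1.1, 5.9]
opening: 0.0132
gripper_force: 50.9
```

Gripped the knob (13 mm opening). Turning clockwise 2.6 rad in two commands.

Scaled: 1.3 rad / 4 = 0.325.

```bash
echo '[{"yaw":0.025, "jaw":0}, {"yaw":0.05, "jaw":0}, {"yaw":0.075, "jaw":0}, {"yaw":0.1, "jaw":0}, {"yaw":0.125, "jaw":0}, {"yaw":0.15, "jaw":0}, {"yaw":0.175, "jaw":0}, {"yaw":0.2, "jaw":0}, {"yaw":0.225, "jaw":0}, {"yaw":0.25, "jaw":0}, {"yaw":0.275, "jaw":0}, {"yaw":0.3, "jaw":0}, {"yaw":0.325, "jaw":0}]' > path.dat && python3 steer.py path.dat
python3 - <<'E'
from plant import robot
s=robot.get_state();print(s["ft_torque"].round(3),s["qpos"][6])
E
echo '[{"yaw":0.025, "jaw":0}, {"yaw":0.05, "jaw":0}, {"yaw":0.075, "jaw":0}, {"yaw":0.1, "jaw":0}, {"yaw":0.125, "jaw":0}, {"yaw":0.15, "jaw":0}, {"yaw":0.175, "jaw":0}, {"yaw":0.2, "jaw":0}, {"yaw":0.225, "jaw":0}, {"yaw":0.25, "jaw":0}, {"yaw":0.275, "jaw":0}, {"yaw":0.3, "jaw":0}, {"yaw":0.325, "jaw":0}, {"yaw":0.325, "jaw":0}]' > path.dat && python3 steer.py path.dat
python3 - <<'E'
from plant import robot
s=robot.get_state();print(s["ft_torque"].round(3),s["qpos"][6])
E
```

```text
time_s: 15.63
tcp_pos: [0.4765, -0.2897, 0.1253]
ee_rot: [[0.928, -0.372, 0.005], [-0.372, -0.928, -0.009], [0.008, 0.006, -1.0]]
contact_force: [2.1, -8.5, -2.4]
opening: 0.0132
gripper_force: 49.9
[-1.742 -0.4    0.071] -0.7577619277306312
time_s: 16.8
tcp_pos: [0.4739, -0.2912, 0.1253]
ee_rot: [[-0.111, -0.994, 0.0], [-0.994, 0.111, -0.013], [0.012, -0.001, -1.0]]
contact_force: [-2.4, -11.1, -0.6]
opening: 0.0131
gripper_force: 50.2
[-2.389  0.635 -0.022] -1.8692392876446442
```

Scaled: 0.5 rad / 4 = 0.125.

```bash
echo '[{"yaw":0.025, "jaw":0}, {"yaw":0.05, "jaw":0}, {"yaw":0.075, "jaw":0}, {"yaw":0.1, "jaw":0}, {"yaw":0.125, "jaw":0}, {"yaw":0.125, "jaw":0}]' > path.dat && python3 steer.py path.dat ; echo '[{"jaw":0}, {"jaw":0.04}, {"jaw":0.05}, {"jaw":0.05}, {"z":-0.03, "jaw":0.05}, {"z":-0.06, "jaw":0.05}, {"z":-0.1, "jaw":0.05}, {"z":-0.12, "jaw":0.05}, {"z":-0.12, "jaw":0.05}]' > path.dat && python3 steer.py path.dat
python3 - <<'E'
from h import *
go(500,60,250,93.1);
E
```

```text
time_s: 17.3
tcp_pos: [0.4727, -0.2909, 0.1252]
ee_rot: [[-0.574, -0.819, -0.002], [-0.819, 0.574, -0.011], [0.01, -0.005, -1.0]]
contact_force: [-5.7, -8.9, 2.4]
opening: 0.0133
gripper_force: 50.6
time_s: 18.05
tcp_pos: [0.4766, -0.2876, 0.2484]
ee_rot: [[-0.568, -0.823, 0.009], [-0.823, 0.568, -0.002], [-0.003, -0.008, -1.0]]
contact_force: [0.2, 0.1, 0.6]
opening: 0.05
gripper_force: 0.0
t 18.05 tcp [ 0.4766 -0.2876  0.2484] ang 145.38 q7 -2.58 d [-0.2994  0.1782 -0.0021] turn 0.913 F [0.2 0.1 0.6] open 0.05
```

Scaled: -2.5 rad / 4 = -0.625.

```bash
echo '[{"x":-0.03, "y":0.018, "yaw":-0.0313, "jaw":0.05}, {"x":-0.06, "y":0.036, "yaw":-0.0625, "jaw":0.05}, {"x":-0.09, "y":0.054, "yaw":-0.0938, "jaw":0.05}, {"x":-0.12, "y":0.07, "yaw":-0.125, "jaw":0.05}, {"x":-0.15, "y":0.09, "yaw":-0.1563, "jaw":0.05}, {"x":-0.18, "y":0.107, "yaw":-0.1875, "jaw":0.05}, {"x":-0.21, "y":0.125, "yaw":-0.2188, "jaw":0.05}, {"x":-0.24, "y":0.14, "yaw":-0.25, "jaw":0.05}, {"x":-0.27, "y":0.16, "yaw":-0.2813, "jaw":0.05}, {"x":-0.3, "y":0.178, "yaw":-0.3125, "jaw":0.05}, {"x":-0.3, "y":0.178, "yaw":-0.3438, "jaw":0.05}, {"x":-0.3, "y":0.178, "yaw":-0.375, "jaw":0.05}, {"x":-0.3, "y":0.178, "yaw":-0.4063, "jaw":0.05}, {"x":-0.3, "y":0.178, "yaw":-0.4375, "jaw":0.05}, {"x":-0.3, "y":0.178, "yaw":-0.4688, "jaw":0.05}, {"x":-0.3, "y":0.178, "yaw":-0.5, "jaw":0.05}, {"x":-0.3, "y":0.178, "yaw":-0.5313, "jaw":0.05}, {"x":-0.3, "y":0.178, "yaw":-0.5625, "jaw":0.05}, {"x":-0.3, "y":0.178, "yaw":-0.5938, "jaw":0.05}, {"x":-0.3, "y":0.178, "yaw":-0.625, "jaw":0.05}]' > path.dat && python3 steer.py path.dat | head -2
python3 - <<'E'
from h import *
p,W=cap("top");cv2.imwrite("pics/top4.png",cv2.convertScaleAbs(cv2.resize(p[170:275,170:435,::-1],None,fx=3,fy=3,interpolation=cv2.INTER_CUBIC),alpha=1.5))
blobs(W,.008,(.3,.7,-.02,.3))
go(500,60,250,93.1);
E
```

```text
time_s: 19.72
tcp_pos: [0.4987, 0.0624, 0.2429]
px [209 279] n 14934 c [493. 104.] size [217. 393.] ang 9.1 ztop 656 mean [429.  74. 530.]
t 19.77 tcp [0.4987 0.0624 0.243 ] ang -70.82 q7 -1.15 d [ 0.0005  0.0027 -0.007 ] turn -2.861 F [-0.3  0.1 -0.1] open 0.0502
```

View pics/top4.png

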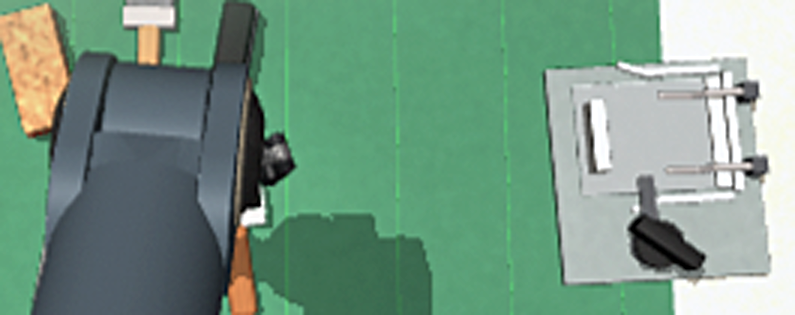

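```bash
python3 - <<'E'
from h import *
f=lambda q:[((u+.5)/3-.5+170,(v+.5)/3-.5+170) for u,v in q]
e=onz("top",f([(637,177),(653,177)]),.025).mean(0);d=e-[474.8,-286.5];print(e,np.linalg.norm(d),np.degrees(np.arctan2(d[1],d[0])))
E
echo '[{"yaw":-0.0313, "jaw":0.05}, {"yaw":-0.0625, "jaw":0.05}, {"yaw":-0.0938, "jaw":0.05}, {"yaw":-0.125, "jaw":0.05}, {"yaw":-0.1563, "jaw":0.05}, {"yaw":-0.1875, "jaw":0.05}, {"yaw":-0.2188, "jaw":0.05}, {"yaw":-0.25, "jaw":0.05}, {"yaw":-0.2813, "jaw":0.05}, {"yaw":-0.3125, "jaw":0.05}, {"yaw":-0.3438, "jaw":0.05}, {"yaw":-0.375, "jaw":0.05}, {"yaw":-0.4, "jaw":0.05}]' > path.dat && python3 steer.py path.dat |tail -2;  echo '[{"yaw":-0.0313, "jaw":0.05}, {"yaw":-0.0625, "jaw":0.05}, {"yaw":-0.0938, "jaw":0.05}, {"yaw":-0.125, "jaw":0.05}, {"yaw":-0.1563, "jaw":0.05}, {"yaw":-0.1875, "jaw":0.05}, {"yaw":-0.2188, "jaw":0.05}, {"yaw":-0.25, "jaw":0.05}, {"yaw":-0.2813, "jaw":0.05}, {"yaw":-0.315, "jaw":0.05}, {"yaw":-0.3275, "jaw":0.05}, {"yaw":-0.3275, "jaw":0.05}]' > path.dat && python3 steer.py path.dat |tail -2
python3 - <<'E'
from h import *
p,W=cap("top");blobs(W,.008,(.3,.7,-.02,.3))
q,V=cap("side");blobs(V,.008,(.3,.7,-.02,.3))
go(616,50,180,80)
E
```

```text
[ 528.51495936 -283.5396317 ] 53.79647423145978 3.154525161018114
opening: 0.0498
gripper_force: 0.0
opening: 0.0499
gripper_force: 0.0
px [225 279] n 14849 c [492. 104.] size [217. 395.] ang 9.3 ztop 662 mean [429.  58. 533.]
px [355  82] n 8395 c [420.  62.] size [112. 244.] ang 9.4 ztop 648 mean [430.  78. 527.]
px [264 213] n 455 c [617.  48.] size [ 32. 111.] ang 170.3 ztop 44 mean [617.  53.  31.]
px [306 218] n 384 c [475.  40.] size [ 55. 112.] ang 11.5 ztop 28 mean [484.  47.  23.]
px [252 231] n 312 c [634. 110.] size [ 45. 116.] ang 6.8 ztop 21 mean [641. 118.  17.]
px [308 241] n 547 c [471. 130.] size [ 44. 115.] ang 168.0 ztop 27 mean [470. 133.  23.]
px [255 255] n 600 c [617. 204.] size [ 51. 100.] ang 14.6 ztop 33 mean [616. 209.  28.]
px [305 258] n 279 c [479. 185.] size [ 27. 111.] ang 169.9 ztop 21 mean [475. 188.  17.]
t 21.95 tcp [0.499  0.0619 0.2431] ang 95.13 q7 1.51 d [-0.1156 -0.0224  0.0629] turn 0.264 F [ 0.3 -0.3  0.5] open 0.0502
```

The side view matches the first one, so no tool has moved. The clamp arm is at 3.1°, which means it turned 1.46 rad while the knob turned 3.1, so the ratchet slipped well past 15°. Next come the tools, starting with the stapler.

Scaled: 0.264 rad / 4 = 0.066.

```bash
echo '[{"x":-0.04, "y":-0.01, "yaw":0.025, "jaw":0.06}, {"x":-0.08, "y":-0.02, "z":0.02, "yaw":0.05, "jaw":0.06}, {"x":-0.1156, "y":-0.022, "z":0.04, "yaw":0.066, "jaw":0.06}, {"x":-0.1156, "y":-0.022, "z":0.07, "yaw":0.066, "jaw":0.06}, {"x":-0.1156, "y":-0.022, "z":0.1, "yaw":0.066, "jaw":0.06}, {"x":-0.1156, "y":-0.022, "z":0.13, "yaw":0.066, "jaw":0.06}, {"x":-0.1156, "y":-0.022, "z":0.161, "yaw":0.066, "jaw":0.06}, {"x":-0.1156, "y":-0.022, "z":0.161, "yaw":0.066, "jaw":0.06}, {"x":-0.1156, "y":-0.022, "z":0.161, "yaw":0.066, "jaw":0}, {"x":-0.1156, "y":-0.022, "z":0.161, "yaw":0.066, "jaw":0}, {"x":-0.1156, "y":-0.022, "z":0.161, "yaw":0.066, "jaw":0}, {"x":-0.1156, "y":-0.022, "z":0.161, "yaw":0.066, "jaw":0}, {"x":-0.1156, "y":-0.022, "z":0.161, "yaw":0.066, "jaw":0}]' > path.dat && python3 steer.py path.dat 50;echo '[{"z":-0.04, "jaw":0}, {"z":-0.08, "jaw":0}, {"z":-0.12, "jaw":0}, {"z":-0.12, "jaw":0}]' > path.dat && python3 steer.py path.dat | egrep 'open|gripper'
python3 - <<'E'
from h import *
go(435,437,200,90);go(435,437,100,90)
E
```

```text
time_s: 23.03
tcp_pos: [0.6179, 0.0505, 0.085]
ee_rot: [[-0.985, 0.171, 0.004], [0.171, 0.985, 0.001], [-0.004, 0.001, -1.0]]
contact_force: [0.1, -0.4, 6.8]
opening: 0.0253
gripper_force: 50.1
opening: 0.0249
gripper_force: 50.3
t 23.37 tcp [0.6207 0.0505 0.2116] ang 80.13 q7 1.37 d [0.2494 0.3488 0.0097] turn -0.172 F [ 2.2 -1.  -0.2] open 0.0249
t 23.37 tcp [0.6207 0.0505 0.2116] ang 80.13 q7 1.37 d [0.2509 0.3483 0.1097] turn -0.172 F [ 2.2 -1.  -0.2] open 0.0249
```

Scaled: -0.172 rad / 4 = -0.043.

```bash
echo '[{"x":0.12, "y":0.17, "yaw":-0.025, "jaw":0}, {"x":0.25, "y":0.348, "yaw":-0.043, "jaw":0}, {"x":0.25, "y":0.348, "yaw":-0.043, "jaw":0}, {"x":0.25, "y":0.348, "yaw":-0.043, "jaw":0}, {"x":0.25, "y":0.348, "yaw":-0.043, "jaw":0}, {"x":0.25, "y":0.348, "yaw":-0.043, "jaw":0}, {"x":0.25, "y":0.348, "yaw":-0.043, "jaw":0}, {"x":0.25, "y":0.348, "yaw":-0.043, "jaw":0}, {"x":0.25, "y":0.348, "yaw":-0.043, "jaw":0}, {"x":0.25, "y":0.348, "yaw":-0.043, "jaw":0}, {"x":0.25, "y":0.348, "yaw":-0.043, "jaw":0}, {"x":0.25, "y":0.348, "yaw":-0.043, "jaw":0}, {"x":0.25, "y":0.348, "z":0.04, "yaw":-0.043, "jaw":0}, {"x":0.25, "y":0.348, "z":0.08, "yaw":-0.043, "jaw":0}, {"x":0.25, "y":0.348, "z":0.116, "yaw":-0.043, "jaw":0}, {"x":0.25, "y":0.348, "z":0.116, "yaw":-0.043, "jaw":0}, {"x":0.25, "y":0.348, "z":0.116, "yaw":-0.043, "jaw":0.036}, {"x":0.25, "y":0.348, "z":0.116, "yaw":-0.043, "jaw":0.036}, {"x":0.25, "y":0.348, "z":0.08, "yaw":-0.043, "jaw":0.036}, {"x":0.25, "y":0.348, "z":0.02, "yaw":-0.043, "jaw":0.036}]' > path.dat && python3 steer.py path.dat;echo '[{"z":-0.03, "jaw":0.05}, {"z":-0.06, "jaw":0.06}]' > path.dat && python3 steer.py path.dat | head -2
python3 - <<'E'
from h import *
p,W=cap("top");blobs(W,.008,(.3,.7,-.02,.3))
p,W=cap("side");blobs(W,.008,(.3,.7,-.02,.3));m=W[...,2]>.012
m&=(W[...,1]>.34)&(W[...,1]<.465)&(W[...,0]>.385)&(W[...,0]<.62)&(W[...,2]<.09);print("in tray",m.sum(),W[m].mean(0))
go(476,46,180,90)
E
```

```text
time_s: 25.03
tcp_pos: [0.4286, 0.4337, 0.1622]
ee_rot: [[-1.0, 0.001, -0.005], [0.001, 1.0, -0.006], [0.005, -0.006, -1.0]]
contact_force: [0.7, 1.2, -0.2]
opening: 0.036
gripper_force: 0.0
time_s: 25.2
tcp_pos: [0.4303, 0.4353, 0.2266]
px [219 183] n 464 c [631. 117.] size [ 40. 113.] ang 0.3 ztop 21 mean [641. 117.  17.]
px [182 193] n 805 c [615. 206.] size [ 46. 103.] ang 16.5 ztop 33 mean [615. 205.  29.]
px [189 251] n 405 c [477. 187.] size [ 23. 112.] ang 171.1 ztop 22 mean [473. 187.  17.]
px [247 247] n 642 c [475.  48.] size [ 53. 115.] ang 0.9 ztop 28 mean [485.  46.  24.]
px [211 253] n 861 c [469. 132.] size [ 42. 116.] ang 168.0 ztop 27 mean [469. 131.  24.]
px [ 18 360] n 1834 c [322. 278.] size [17. 76.] ang 46.1 ztop 642 mean [325. 275. 616.]
px [439 103] n 466 c [325. 274.] size [49. 52.] ang 89.9 ztop 658 mean [315. 284. 645.]
px [302 218] n 296 c [487.  43.] size [60. 86.] ang 10.4 ztop 28 mean [498.  48.  23.]
px [253 231] n 309 c [634. 120.] size [ 45. 114.] ang 171.4 ztop 21 mean [641. 118.  17.]
px [299 239] n 265 c [487. 126.] size [45. 83.] ang 168.8 ztop 27 mean [499. 130.  22.]
px [255 255] n 603 c [618. 204.] size [50. 99.] ang 17.7 ztop 33 mean [616. 210.  28.]
px [301 257] n 212 c [490. 183.] size [25. 88.] ang 169.9 ztop 21 mean [487. 186.  16.]
in tray 661 [0.4367716  0.44040478 0.03845014]
t 25.3 tcp [0.4322 0.4373 0.2305] ang 89.94 q7 0.77 d [-0.0439 -0.3917  0.0474] turn -0.001 F [0.2 0.3 0.2] open 0.0601
```

```bash
cat >> h.py <<'E'
def axis(x0,x1,y0,y1,z0=.008,z1=.06):
    p,W=cap("top");m=(W[...,0]>x0)&(W[...,0]<x1)&(W[...,1]>y0)&(W[...,1]<y1)&(W[...,2]>z0)&(W[...,2]<z1)
    r=cv2.minAreaRect((W[m][:,:2]*1000).astype(np.float32));print("axis",np.round(r[0]),np.round(r[1]),round(r[2],1),m.sum())
E
python3 - <<'E'
from h import *
axis(.41,.48,.01,.09);axis(.56,.63,.07,.15)
E
```

```text
axis [449.  41.] [63. 22.] 7.7 245
axis [602. 118.] [54. 18.] 0.5 172
```

Scaled: -0.134 rad / 4 = -0.0335.

```bash
echo '[{"x":-0.038, "y":-0.3935, "z":0.02, "yaw":-0.025, "jaw":0.06}, {"x":-0.038, "y":-0.3935, "z":0.03, "yaw":-0.0335, "jaw":0.06}, {"x":-0.038, "y":-0.3935, "z":0.03, "yaw":-0.0335, "jaw":0.06}, {"x":-0.038, "y":-0.3935, "z":0.03, "yaw":-0.0335, "jaw":0.06}, {"x":-0.038, "y":-0.3935, "z":0.03, "yaw":-0.0335, "jaw":0.06}, {"x":-0.038, "y":-0.3935, "z":0.03, "yaw":-0.0335, "jaw":0.06}, {"x":-0.038, "y":-0.3935, "z":0.03, "yaw":-0.0335, "jaw":0.06}, {"x":-0.038, "y":-0.3935, "z":0.03, "yaw":-0.0335, "jaw":0.06}, {"x":-0.038, "y":-0.3935, "z":0.03, "yaw":-0.0335, "jaw":0.06}, {"x":-0.038, "y":-0.3935, "z":0.03, "yaw":-0.0335, "jaw":0.06}, {"x":-0.038, "y":-0.3935, "z":0.06, "yaw":-0.0335, "jaw":0.06}, {"x":-0.038, "y":-0.3935, "z":0.1, "yaw":-0.0335, "jaw":0.06}, {"x":-0.038, "y":-0.3935, "z":0.14, "yaw":-0.0335, "jaw":0.06}, {"x":-0.038, "y":-0.3935, "z":0.153, "yaw":-0.0335, "jaw":0.06}, {"x":-0.038, "y":-0.3935, "z":0.153, "yaw":-0.0335, "jaw":0.06}, {"x":-0.038, "y":-0.3935, "z":0.153, "yaw":-0.0335, "jaw":0}, {"x":-0.038, "y":-0.3935, "z":0.153, "yaw":-0.0335, "jaw":0}, {"x":-0.038, "y":-0.3935, "z":0.153, "yaw":-0.0335, "jaw":0}, {"x":-0.038, "y":-0.3935, "z":0.153, "yaw":-0.0335, "jaw":0}, {"x":-0.038, "y":-0.3935, "z":0.153, "yaw":-0.0335, "jaw":0}]' > path.dat && python3 steer.py path.dat ;echo '[{"z":-0.04, "jaw":0}, {"z":-0.08, "jaw":0}, {"z":-0.12, "jaw":0}, {"z":-0.12, "jaw":0}]' > path.dat && python3 steer.py path.dat | egrep 'open|gripper'
python3 - <<'E'
from h import *
go(435,355,200,90)
E
```

```text
time_s: 27.07
tcp_pos: [0.4687, 0.0422, 0.0728]
ee_rot: [[-0.991, -0.133, 0.002], [-0.133, 0.991, 0.0], [-0.002, 0.0, -1.0]]
contact_force: [-2.7, -1.4, 24.7]
opening: 0.0211
gripper_force: 59.7
opening: 0.0209
gripper_force: 50.1
t 27.4 tcp [0.4706 0.0425 0.1965] ang 97.64 q7 1.62 d [-0.0063  0.3145 -0.0031] turn 0.133 F [ 1.3  0.5 -1.4] open 0.0209
```

Scaled: 0.133 rad / 4 = 0.0333.

```bash
echo '[{"x":-0.006, "y":0.314, "yaw":0.025, "jaw":0}, {"x":-0.006, "y":0.314, "yaw":0.0333, "jaw":0}, {"x":-0.006, "y":0.314, "yaw":0.0333, "jaw":0}, {"x":-0.006, "y":0.314, "yaw":0.0333, "jaw":0}, {"x":-0.006, "y":0.314, "yaw":0.0333, "jaw":0}, {"x":-0.006, "y":0.314, "yaw":0.0333, "jaw":0}, {"x":-0.006, "y":0.314, "yaw":0.0333, "jaw":0}, {"x":-0.006, "y":0.314, "yaw":0.0333, "jaw":0}, {"x":-0.006, "y":0.314, "yaw":0.0333, "jaw":0}, {"x":-0.006, "y":0.314, "yaw":0.0333, "jaw":0}, {"x":-0.006, "y":0.314, "yaw":0.0333, "jaw":0}, {"x":-0.006, "y":0.314, "z":0.04, "yaw":0.0333, "jaw":0}, {"x":-0.006, "y":0.314, "z":0.08, "yaw":0.0333, "jaw":0}, {"x":-0.006, "y":0.314, "z":0.112, "yaw":0.0333, "jaw":0}, {"x":-0.006, "y":0.314, "z":0.112, "yaw":0.0333, "jaw":0}, {"x":-0.006, "y":0.314, "z":0.112, "yaw":0.0333, "jaw":0.034}, {"x":-0.006, "y":0.314, "z":0.112, "yaw":0.0333, "jaw":0.034}, {"x":-0.006, "y":0.314, "z":0.08, "yaw":0.0333, "jaw":0.034}, {"x":-0.006, "y":0.314, "z":0.04, "yaw":0.0333, "jaw":0.034}, {"x":-0.006, "y":0.314, "z":0.02, "yaw":0.0333, "jaw":0.05}]' > path.dat && python3 steer.py path.dat;echo '[{"z":-0.03, "jaw":0.065}, {"z":-0.06, "jaw":0.065}, {"z":-0.06, "jaw":0.065}]' > path.dat && python3 steer.py path.dat
python3 - <<'E'
from h import *
p,W=cap("top");blobs(W,.008,(.36,.7,-.02,.5))
go(616,205,80,106)
E
```

```text
time_s: 29.07
tcp_pos: [0.433, 0.3538, 0.1745]
ee_rot: [[-1.0, 0.001, 0.003], [0.001, 1.0, 0.002], [-0.003, 0.002, -1.0]]
contact_force: [0.2, 0.5, 1.2]
opening: 0.0444
gripper_force: 0.0
time_s: 29.32
tcp_pos: [0.4343, 0.355, 0.2372]
ee_rot: [[-1.0, 0.001, 0.008], [0.001, 1.0, 0.007], [-0.008, 0.007, -1.0]]
contact_force: [0.8, 0.6, 0.6]
opening: 0.0651
gripper_force: 0.0
px [219 183] n 467 c [631. 117.] size [ 40. 113.] ang 0.2 ztop 20 mean [641. 117.  17.]
px [182 193] n 809 c [616. 207.] size [ 47. 101.] ang 16.0 ztop 33 mean [615. 205.  29.]
px [ 59 267] n 9949 c [499. 359.] size [235. 278.] ang 0.0 ztop 578 mean [438. 328. 372.]
px [189 252] n 405 c [478. 187.] size [ 23. 112.] ang 170.6 ztop 21 mean [473. 187.  17.]
px [211 253] n 861 c [469. 131.] size [ 43. 116.] ang 168.1 ztop 27 mean [469. 131.  24.]
t 29.37 tcp [0.4333 0.3543 0.2346] ang 89.96 q7 0.88 d [-0.1821 -0.1499  0.1548] turn -0.28 F [-0.8  0.8 -0.1] open 0.0651
```

Scaled: -0.28 rad / 4 = -0.07.

```bash
echo '[{"x":-0.182, "y":-0.149, "yaw":-0.025, "jaw":0.065}, {"x":-0.182, "y":-0.149, "yaw":-0.05, "jaw":0.065}, {"x":-0.182, "y":-0.149, "yaw":-0.07, "jaw":0.065}, {"x":-0.182, "y":-0.149, "yaw":-0.07, "jaw":0.065}, {"x":-0.182, "y":-0.149, "yaw":-0.07, "jaw":0.065}, {"x":-0.182, "y":-0.149, "yaw":-0.07, "jaw":0.065}, {"x":-0.182, "y":-0.149, "z":0.04, "yaw":-0.07, "jaw":0.065}, {"x":-0.182, "y":-0.149, "z":0.08, "yaw":-0.07, "jaw":0.065}, {"x":-0.182, "y":-0.149, "z":0.12, "yaw":-0.07, "jaw":0.065}, {"x":-0.182, "y":-0.149, "z":0.149, "yaw":-0.07, "jaw":0.065}, {"x":-0.182, "y":-0.149, "z":0.149, "yaw":-0.07, "jaw":0.065}, {"x":-0.182, "y":-0.149, "z":0.149, "yaw":-0.07, "jaw":0}, {"x":-0.182, "y":-0.149, "z":0.149, "yaw":-0.07, "jaw":0}, {"x":-0.182, "y":-0.149, "z":0.149, "yaw":-0.07, "jaw":0}, {"x":-0.182, "y":-0.149, "z":0.149, "yaw":-0.07, "jaw":0}]' > path.dat && python3 steer.py path.dat ;echo '[{"z":-0.04, "jaw":0}, {"z":-0.08, "jaw":0}, {"z":-0.12, "jaw":0}, {"z":-0.12, "jaw":0}]' > path.dat && python3 steer.py path.dat | egrep 'open|gripper'
python3 - <<'E'
from h import *
go(568,363,200,90)
E
```

```text
time_s: 30.62
tcp_pos: [0.615, 0.2061, 0.0846]
ee_rot: [[-0.961, -0.277, 0.004], [-0.277, 0.961, 0.002], [-0.004, 0.0, -1.0]]
contact_force: [-0.8, 0.0, -1.3]
opening: 0.0443
gripper_force: 55.0
opening: 0.0447
gripper_force: 55.2
t 30.95 tcp [0.6185 0.2071 0.213 ] ang 106.1 q7 1.54 d [0.0055 0.1638 0.0132] turn 0.281 F [1.5 0.1 0.1] open 0.0447
```

Scaled: 0.281 rad / 4 = 0.0703.

```bash
echo '[{"x":0.005, "y":0.164, "yaw":0.025, "jaw":0}, {"x":0.005, "y":0.164, "yaw":0.05, "jaw":0}, {"x":0.005, "y":0.164, "yaw":0.0703, "jaw":0}, {"x":0.005, "y":0.164, "yaw":0.0703, "jaw":0}, {"x":0.005, "y":0.164, "yaw":0.0703, "jaw":0}, {"x":0.005, "y":0.164, "yaw":0.0703, "jaw":0}, {"x":0.005, "y":0.164, "z":0.04, "yaw":0.0703, "jaw":0}, {"x":0.005, "y":0.164, "z":0.08, "yaw":0.0703, "jaw":0}, {"x":0.005, "y":0.164, "z":0.114, "yaw":0.0703, "jaw":0}, {"x":0.005, "y":0.164, "z":0.114, "yaw":0.0703, "jaw":0}, {"x":0.005, "y":0.164, "z":0.114, "yaw":0.0703, "jaw":0.054}, {"x":0.005, "y":0.164, "z":0.114, "yaw":0.0703, "jaw":0.054}, {"x":0.005, "y":0.164, "z":0.08, "yaw":0.0703, "jaw":0.054}, {"x":0.005, "y":0.164, "z":0.04, "yaw":0.0703, "jaw":0.054}, {"x":0.005, "y":0.164, "yaw":0.0703, "jaw":0.065}, {"x":0.005, "y":0.164, "z":-0.02, "yaw":0.0703, "jaw":0.065}, {"x":0.005, "y":0.164, "z":-0.02, "yaw":0.0703, "jaw":0.065}]' > path.dat && python3 steer.py path.dat
python3 - <<'E'
from h import *
p,W=cap("top");blobs(W,.008,(.36,.7,-.02,.3))
p,W=cap("side");blobs(W,.012,(.38,.625,.325,.467))
go(469,131.5,82,78)
E
```

```text
time_s: 32.37
tcp_pos: [0.5669, 0.3626, 0.2312]
ee_rot: [[-1.0, 0.001, 0.012], [0.001, 1.0, 0.009], [-0.012, 0.009, -1.0]]
contact_force: [0.2, 0.4, -0.0]
opening: 0.065
gripper_force: 0.0
px [212 215] n 1310 c [575. 131.] size [ 47. 233.] ang 170.4 ztop 26 mean [561. 132.  22.]
px [ 45 273] n 8130 c [432. 279.] size [ 72. 207.] ang 30.1 ztop 654 mean [422. 255. 611.]
px [114 197] n 88 c [568. 297.] size [ 5. 26.] ang 179.9 ztop 269 mean [567. 298. 256.]
px [188 252] n 397 c [477. 187.] size [ 22. 112.] ang 171.3 ztop 22 mean [472. 187.  17.]
px [282 211] n 7984 c [530. 341.] size [106. 186.] ang 38.1 ztop 547 mean [538. 371. 425.]
px [309 311] n 590 c [440. 352.] size [ 55. 111.] ang 1.2 ztop 33 mean [449. 356.  28.]
px [313 343] n 703 c [434. 436.] size [ 28. 107.] ang 0.2 ztop 50 mean [434. 440.  39.]
t 32.47 tcp [0.5644 0.3616 0.2253] ang 89.96 q7 1.04 d [ 0.0958 -0.2306  0.1423] turn 0.209 F [ 0.1 -1.1 -1.2] open 0.065
```

Run:
```python
from h import *
axis(.4,.53,.08,.17,.022);axis(.4,.53,.08,.17);axis(.56,.62,.07,.2);axis(.53,.75,.07,.2)
p,W=cap("side");blobs(W,.008,(.36,.7,-.02,.3))
```

```text
axis [497. 145.] [42. 74.] 77.8 433
axis [479. 143.] [100.  55.] 2.1 523
axis [590. 130.] [42. 59.] 89.6 251
axis [640. 145.] [219.  96.] 1.2 895
px [379 108] n 2656 c [418. 281.] size [ 73. 171.] ang 30.1 ztop 649 mean [400. 275. 619.]
px [243 229] n 143 c [671. 114.] size [36. 45.] ang 88.6 ztop 21 mean [671. 118.  18.]
px [301 249] n 656 c [484. 161.] size [ 72. 132.] ang 167.1 ztop 27 mean [490. 163.  21.]
```

Run:
```python
from h import *
p,W=cap("top");cv2.imwrite("pics/top5.png",cv2.convertScaleAbs(cv2.resize(p[150:285,60:260,::-1],None,fx=4,fy=4,interpolation=cv2.INTER_CUBIC),alpha=1.4))
```

```text
(no output)
```

View pics/top5.png

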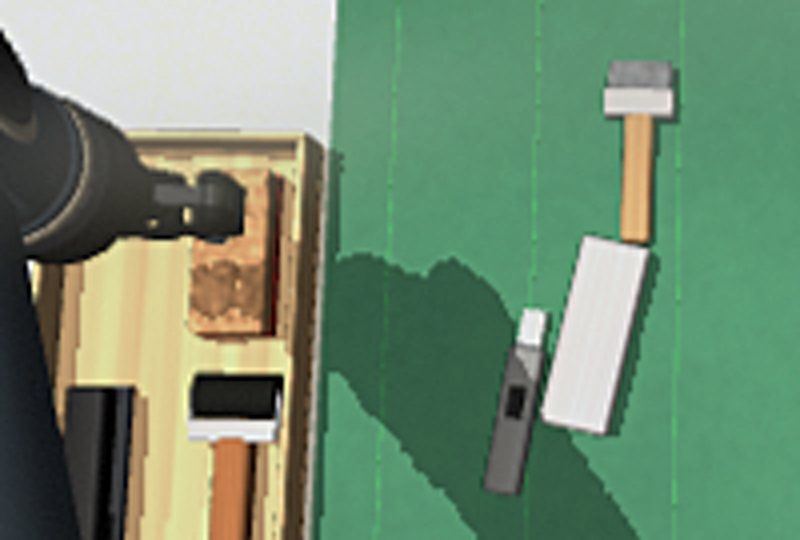

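The block, roller and stapler are in the tray. The tin has been knocked: it now lies with its centre at (596,334), up against the brush handle's end (637,240) and close to the knife (515,400). I'll grip the tin off-centre, towards the brush, clear of the knife.

Run:
```python
from h import *
f=lambda q:[((u+.5)/4-.5+60,(v+.5)/4-.5+150) for u,v in q]
C=onz("top",f([(584,235),(648,246),(608,434),(543,420)]),.025);print(C.round(1).tolist());c=C.mean(0);d=(C[0]+C[1]-C[2]-C[3])/2;a=np.degrees(np.arctan2(d[1],d[0]));u=d/np.linalg.norm(d);g=c+26*u
print("c",c,"ang",a,"len",np.linalg.norm(d),"grip",g)
go(g[0],g[1],82,a+90)
K=onz("top",f([(485,487),(519,493),(533,345),(548,310),(523,307)]),.018);print(K.round(1).tolist())
```

```text
[[576.5, 147.4], [569.9, 108.3], [456.9, 130.1], [465.0, 169.2]]
c [517.05635464 138.75726848] ang -10.968273415106054 len 114.34264131106642 grip [542.58140459 133.81036791]
t 32.77 tcp [0.5631 0.3616 0.221 ] ang 90.01 q7 1.04 d [ 0.0203 -0.2276  0.1393] turn 0.192 F [ 0.1 -0.3  0.6] open 0.0649
[[425.5, 203.8], [422.0, 183.3], [510.2, 177.6], [531.5, 169.1], [533.3, 184.4]]
```

Scaled: 0.192 rad / 4 = 0.048.

```bash
echo '[{"x":0.02, "y":-0.2276, "yaw":0.025, "jaw":0.058}, {"x":0.02, "y":-0.2276, "yaw":0.048, "jaw":0.058}, {"x":0.02, "y":-0.2276, "yaw":0.048, "jaw":0.058}, {"x":0.02, "y":-0.2276, "yaw":0.048, "jaw":0.058}, {"x":0.02, "y":-0.2276, "yaw":0.048, "jaw":0.058}, {"x":0.02, "y":-0.2276, "yaw":0.048, "jaw":0.058}, {"x":0.02, "y":-0.2276, "yaw":0.048, "jaw":0.058}, {"x":0.02, "y":-0.2276, "z":0.04, "yaw":0.048, "jaw":0.058}, {"x":0.02, "y":-0.2276, "z":0.08, "yaw":0.048, "jaw":0.058}, {"x":0.02, "y":-0.2276, "z":0.11, "yaw":0.048, "jaw":0.058}, {"x":0.02, "y":-0.2276, "z":0.138, "yaw":0.048, "jaw":0.058}, {"x":0.02, "y":-0.2276, "z":0.138, "yaw":0.048, "jaw":0.058}, {"x":0.02, "y":-0.2276, "z":0.138, "yaw":0.048, "jaw":0}, {"x":0.02, "y":-0.2276, "z":0.138, "yaw":0.048, "jaw":0}, {"x":0.02, "y":-0.2276, "z":0.138, "yaw":0.048, "jaw":0}, {"x":0.02, "y":-0.2276, "z":0.138, "yaw":0.048, "jaw":0}]' > path.dat && python3 steer.py path.dat 70;echo '[{"z":-0.04, "jaw":0}, {"z":-0.08, "jaw":0}, {"z":-0.12, "jaw":0}, {"z":-0.12, "jaw":0}]' > path.dat && python3 steer.py path.dat
python3 - <<'E'
from h import *
go(594,430,200,90)
E
```

```text
time_s: 34.1
tcp_pos: [0.5445, 0.1348, 0.086]
ee_rot: [[-0.982, 0.19, 0.003], [0.19, 0.982, 0.001], [-0.003, 0.002, -1.0]]
contact_force: [-0.0, -0.0, -1.6]
opening: 0.0401
gripper_force: 73.5
time_s: 34.43
tcp_pos: [0.5481, 0.1351, 0.2133]
ee_rot: [[-0.981, 0.191, 0.016], [0.191, 0.982, 0.006], [-0.015, 0.009, -1.0]]
contact_force: [1.7, 0.5, 0.4]
opening: 0.0394
gripper_force: 73.6
t 34.43 tcp [0.5481 0.1351 0.2133] ang 78.98 q7 1.21 d [0.0116 0.2981 0.0158] turn -0.192 F [1.7 0.5 0.4] open 0.0394
```

Scaled: -0.192 rad / 4 = -0.048.

```bash
echo '[{"x":0.012, "y":0.298, "yaw":-0.025, "jaw":0}, {"x":0.012, "y":0.298, "yaw":-0.048, "jaw":0}, {"x":0.012, "y":0.298, "yaw":-0.048, "jaw":0}, {"x":0.012, "y":0.298, "yaw":-0.048, "jaw":0}, {"x":0.012, "y":0.298, "yaw":-0.048, "jaw":0}, {"x":0.012, "y":0.298, "yaw":-0.048, "jaw":0}, {"x":0.012, "y":0.298, "yaw":-0.048, "jaw":0}, {"x":0.012, "y":0.298, "yaw":-0.048, "jaw":0}, {"x":0.012, "y":0.298, "yaw":-0.048, "jaw":0}, {"x":0.012, "y":0.298, "yaw":-0.048, "jaw":0}, {"x":0.012, "y":0.298, "z":0.04, "yaw":-0.048, "jaw":0}, {"x":0.012, "y":0.298, "z":0.08, "yaw":-0.048, "jaw":0}, {"x":0.012, "y":0.298, "z":0.114, "yaw":-0.048, "jaw":0}, {"x":0.012, "y":0.298, "z":0.114, "yaw":-0.048, "jaw":0}, {"x":0.012, "y":0.298, "z":0.114, "yaw":-0.048, "jaw":0.05}, {"x":0.012, "y":0.298, "z":0.114, "yaw":-0.048, "jaw":0.05}, {"x":0.012, "y":0.298, "z":0.08, "yaw":-0.048, "jaw":0.05}, {"x":0.012, "y":0.298, "z":0.04, "yaw":-0.048, "jaw":0.05}, {"x":0.012, "y":0.298, "yaw":-0.048, "jaw":0.05}, {"x":0.012, "y":0.298, "yaw":-0.048, "jaw":0.05}]' > path.dat && python3 steer.py path.dat 50
python3 - <<'E'
from h import *
p,W=cap("top");blobs(W,.008,(.36,.7,-.02,.3));axis(.56,.63,.07,.15)
p,W=cap("side");blobs(W,.008,(.36,.7,-.02,.3));blobs(W,.012,(.38,.625,.325,.467))
go(627,117.5,80,90)
E
```

```text
time_s: 36.1
tcp_pos: [0.5931, 0.4307, 0.2167]
ee_rot: [[-1.0, 0.001, 0.015], [0.001, 1.0, 0.012], [-0.015, 0.012, -1.0]]
contact_force: [1.6, 1.1, 2.0]
opening: 0.0499
gripper_force: 0.0
px [219 183] n 461 c [632. 118.] size [ 41. 112.] ang 178.7 ztop 21 mean [641. 117.  17.]
px [189 251] n 404 c [478. 187.] size [ 23. 112.] ang 170.7 ztop 21 mean [474. 187.  17.]
px [ 26 292] n 3940 c [402. 281.] size [ 37. 122.] ang 33.7 ztop 651 mean [399. 271. 620.]
axis [602. 117.] [54. 18.] 1.6 170
px [392 102] n 666 c [400. 274.] size [51. 79.] ang 179.8 ztop 653 mean [384. 284. 639.]
px [305 258] n 277 c [478. 185.] size [ 25. 110.] ang 168.9 ztop 22 mean [475. 188.  17.]
px [293 217] n 11455 c [501. 394.] size [131. 257.] ang 6.8 ztop 585 mean [519. 401. 446.]
px [309 311] n 597 c [440. 353.] size [ 55. 110.] ang 0.1 ztop 33 mean [449. 356.  29.]
px [313 343] n 699 c [434. 437.] size [ 29. 107.] ang 0.5 ztop 50 mean [434. 440.  39.]
t 36.25 tcp [0.5891 0.4287 0.2068] ang 89.97 q7 1.0 d [-0.0378 -0.3115  0.1262] turn -0.001 F [ 0.1  0.3 -0.2] open 0.0498
```

Scaled: 0.174 rad / 4 = 0.0435.

```bash
echo '[{"x":0.112, "y":-0.242, "yaw":0.025, "jaw":0.045}, {"x":0.112, "y":-0.242, "yaw":0.0435, "jaw":0.045}, {"x":0.112, "y":-0.242, "yaw":0.0435, "jaw":0.045}, {"x":0.112, "y":-0.242, "yaw":0.0435, "jaw":0.045}, {"x":0.112, "y":-0.242, "yaw":0.0435, "jaw":0.045}, {"x":0.112, "y":-0.242, "yaw":0.0435, "jaw":0.045}, {"x":0.112, "y":-0.242, "yaw":0.0435, "jaw":0.045}, {"x":0.112, "y":-0.242, "z":0.04, "yaw":0.0435, "jaw":0.045}, {"x":0.112, "y":-0.242, "z":0.08, "yaw":0.0435, "jaw":0.045}, {"x":0.112, "y":-0.242, "z":0.11, "yaw":0.0435, "jaw":0.045}, {"x":0.112, "y":-0.242, "z":0.129, "yaw":0.0435, "jaw":0.045}, {"x":0.112, "y":-0.242, "z":0.129, "yaw":0.0435, "jaw":0.045}, {"x":0.112, "y":-0.242, "z":0.129, "yaw":0.0435, "jaw":0}, {"x":0.112, "y":-0.242, "z":0.129, "yaw":0.0435, "jaw":0}, {"x":0.112, "y":-0.242, "z":0.129, "yaw":0.0435, "jaw":0}, {"x":0.112, "y":-0.242, "z":0.129, "yaw":0.0435, "jaw":0}]' > path.dat && python3 steer.py path.dat 50;echo '[{"z":-0.04, "jaw":0}, {"z":-0.08, "jaw":0}, {"z":-0.12, "jaw":0}, {"z":-0.12, "jaw":0}]' > path.dat && python3 steer.py path.dat
python3 - <<'E'
from h import *
go(435,402,200,90)
E
```

```text
time_s: 37.58
tcp_pos: [0.4767, 0.1872, 0.0758]
ee_rot: [[-0.985, 0.173, 0.001], [0.173, 0.985, 0.0], [-0.001, 0.001, -1.0]]
contact_force: [-0.6, -0.3, -0.8]
opening: 0.0208
gripper_force: 50.1
time_s: 37.92
tcp_pos: [0.4804, 0.1884, 0.2026]
ee_rot: [[-0.985, 0.173, 0.013], [0.173, 0.985, 0.007], [-0.011, 0.009, -1.0]]
contact_force: [0.6, 0.7, -1.2]
opening: 0.0208
gripper_force: 50.3
t 37.92 tcp [0.4804 0.1884 0.2026] ang 80.02 q7 1.08 d [0.0818 0.2025 0.0036] turn -0.174 F [ 0.6  0.7 -1.2] open 0.0208
```

Scaled: -0.174 rad / 4 = -0.0435.

```bash
echo '[{"x":0.08, "y":0.1955, "yaw":-0.025, "jaw":0}, {"x":0.08, "y":0.1955, "yaw":-0.0435, "jaw":0}, {"x":0.08, "y":0.1955, "yaw":-0.0435, "jaw":0}, {"x":0.08, "y":0.1955, "yaw":-0.0435, "jaw":0}, {"x":0.08, "y":0.1955, "yaw":-0.0435, "jaw":0}, {"x":0.08, "y":0.1955, "yaw":-0.0435, "jaw":0}, {"x":0.08, "y":0.1955, "yaw":-0.0435, "jaw":0}, {"x":0.08, "y":0.1955, "yaw":-0.0435, "jaw":0}, {"x":0.08, "y":0.1955, "z":0.04, "yaw":-0.0435, "jaw":0}, {"x":0.08, "y":0.1955, "z":0.08, "yaw":-0.0435, "jaw":0}, {"x":0.08, "y":0.1955, "z":0.11, "yaw":-0.0435, "jaw":0}, {"x":0.08, "y":0.1955, "z":0.11, "yaw":-0.0435, "jaw":0}, {"x":0.08, "y":0.1955, "z":0.11, "yaw":-0.0435, "jaw":0.028}, {"x":0.08, "y":0.1955, "z":0.11, "yaw":-0.0435, "jaw":0.028}, {"x":0.08, "y":0.1955, "z":0.08, "yaw":-0.0435, "jaw":0.028}, {"x":0.08, "y":0.1955, "z":0.04, "yaw":-0.0435, "jaw":0.028}, {"x":0.08, "y":0.1955, "yaw":-0.0435, "jaw":0.04}, {"x":0.08, "y":0.1955, "yaw":-0.0435, "jaw":0.04}, {"x":0.08, "y":0.1955, "yaw":-0.0435, "jaw":0.04}]' > path.dat && python3 steer.py path.dat 50
python3 - <<'E'
from h import *
p,W=cap("top");blobs(W,.008,(.5,.7,-.02,.3));axis(.56,.63,.07,.15)
p,W=cap("side");blobs(W,.012,(.38,.625,.325,.467))
go(627,117.5,80,90)
E
```

```text
time_s: 39.5
tcp_pos: [0.4335, 0.3942, 0.2006]
ee_rot: [[-1.0, 0.001, 0.006], [0.001, 1.0, 0.007], [-0.006, 0.007, -1.0]]
contact_force: [0.4, -1.2, 0.6]
opening: 0.04
gripper_force: 0.0
px [219 183] n 464 c [631. 117.] size [ 40. 113.] ang 1.3 ztop 20 mean [641. 117.  17.]
axis [602. 119.] [20. 54.] 89.2 171
px [337 246] n 7006 c [437. 392.] size [115. 134.] ang 90.5 ztop 513 mean [430. 399. 381.]
px [264 306] n 757 c [567. 359.] size [ 47. 100.] ang 0.9 ztop 38 mean [567. 364.  34.]
px [262 331] n 830 c [563. 425.] size [ 44. 116.] ang 0.9 ztop 32 mean [563. 428.  29.]
px [313 343] n 701 c [434. 436.] size [ 29. 106.] ang 179.4 ztop 49 mean [434. 440.  39.]
t 39.65 tcp [0.4314 0.3929 0.1956] ang 89.99 q7 0.87 d [-0.1957 -0.2753  0.1155] turn -0.0 F [ 0.2  0.4 -0.7] open 0.0398
```

Scaled: -0.017 rad / 4 = -0.0043.

```bash
echo '[{"x":-0.194, "y":-0.275, "jaw":0.045}, {"x":-0.194, "y":-0.275, "yaw":-0.0043, "jaw":0.045}, {"x":-0.194, "y":-0.275, "yaw":-0.0043, "jaw":0.045}, {"x":-0.194, "y":-0.275, "yaw":-0.0043, "jaw":0.045}, {"x":-0.194, "y":-0.275, "yaw":-0.0043, "jaw":0.045}, {"x":-0.194, "y":-0.275, "yaw":-0.0043, "jaw":0.045}, {"x":-0.194, "y":-0.275, "yaw":-0.0043, "jaw":0.045}, {"x":-0.194, "y":-0.275, "yaw":-0.0043, "jaw":0.045}, {"x":-0.194, "y":-0.275, "yaw":-0.0043, "jaw":0.045}, {"x":-0.194, "y":-0.275, "z":0.04, "yaw":-0.0043, "jaw":0.045}, {"x":-0.194, "y":-0.275, "z":0.08, "yaw":-0.0043, "jaw":0.045}, {"x":-0.194, "y":-0.275, "z":0.1, "yaw":-0.0043, "jaw":0.045}, {"x":-0.194, "y":-0.275, "z":0.117, "yaw":-0.0043, "jaw":0.045}, {"x":-0.194, "y":-0.275, "z":0.117, "yaw":-0.0043, "jaw":0.045}, {"x":-0.194, "y":-0.275, "z":0.117, "yaw":-0.0043, "jaw":0}, {"x":-0.194, "y":-0.275, "z":0.117, "yaw":-0.0043, "jaw":0}, {"x":-0.194, "y":-0.275, "z":0.117, "yaw":-0.0043, "jaw":0}, {"x":-0.194, "y":-0.275, "z":0.117, "yaw":-0.0043, "jaw":0}]' > path.dat && python3 steer.py path.dat 50;echo '[{"z":-0.04, "jaw":0}, {"z":-0.08, "jaw":0}, {"z":-0.12, "jaw":0}, {"z":-0.12, "jaw":0}]' > path.dat && python3 steer.py path.dat
python3 - <<'E'
from h import *
go(565,395,200,90)
E
```

```text
time_s: 41.15
tcp_pos: [0.6264, 0.1188, 0.0797]
ee_rot: [[-1.0, -0.017, 0.002], [-0.017, 1.0, 0.001], [-0.002, 0.001, -1.0]]
contact_force: [0.2, -0.4, -0.0]
opening: 0.0163
gripper_force: 51.8
time_s: 41.48
tcp_pos: [0.6303, 0.119, 0.2079]
ee_rot: [[-1.0, -0.017, 0.016], [-0.017, 1.0, 0.004], [-0.017, 0.004, -1.0]]
contact_force: [1.3, 0.5, 0.8]
opening: 0.0164
gripper_force: 51.9
t 41.48 tcp [0.6303 0.119  0.2079] ang 90.96 q7 1.48 d [0.0607 0.277  0.0081] turn 0.017 F [1.3 0.5 0.8] open 0.0164
```

Lay the brush flat on the tin, whose top is at about 29 mm — under the 45 mm limit.

Units first: turns go in shares of 4 rad. So 0.017 rad / 4 = 0.0043.

```bash
echo '[{"x":0.065, "y":0.308, "yaw":0.0043, "jaw":0}, {"x":0.065, "y":0.308, "yaw":0.0043, "jaw":0}, {"x":0.065, "y":0.308, "yaw":0.0043, "jaw":0}, {"x":0.065, "y":0.308, "yaw":0.0043, "jaw":0}, {"x":0.065, "y":0.308, "yaw":0.0043, "jaw":0}, {"x":0.065, "y":0.308, "yaw":0.0043, "jaw":0}, {"x":0.065, "y":0.308, "yaw":0.0043, "jaw":0}, {"x":0.065, "y":0.308, "yaw":0.0043, "jaw":0}, {"x":0.065, "y":0.308, "yaw":0.0043, "jaw":0}, {"x":0.065, "y":0.308, "yaw":0.0043, "jaw":0}, {"x":0.065, "y":0.308, "z":0.04, "yaw":0.0043, "jaw":0}, {"x":0.065, "y":0.308, "z":0.07, "yaw":0.0043, "jaw":0}, {"x":0.065, "y":0.308, "z":0.087, "yaw":0.0043, "jaw":0}, {"x":0.065, "y":0.308, "z":0.087, "yaw":0.0043, "jaw":0}, {"x":0.065, "y":0.308, "z":0.087, "yaw":0.0043, "jaw":0}]' > path.dat && python3 steer.py path.dat
python3 - <<'E'
from h import *
go(561,427,112,90)
E
```

```text
time_s: 42.73
tcp_pos: [0.5565, 0.4232, 0.1112]
ee_rot: [[-1.0, 0.003, 0.0], [0.003, 1.0, -0.002], [-0.0, -0.002, -1.0]]
contact_force: [0.5, 1.0, -0.1]
opening: 0.0165
gripper_force: 55.1
t 42.73 tcp [0.5565 0.4232 0.1112] ang 89.85 q7 1.0 d [-0.0045  0.0038 -0.0008] turn -0.003 F [ 0.5  1.  -0.1] open 0.0165
```

```bash
echo '[{"x":-0.004, "y":0.004, "jaw":0}, {"x":-0.004, "y":0.004, "jaw":0.03}, {"x":-0.004, "y":0.004, "jaw":0.04}, {"x":-0.004, "y":0.004, "jaw":0.04}, {"x":-0.004, "y":0.004, "z":-0.04, "jaw":0.04}, {"x":-0.004, "y":0.004, "z":-0.08, "jaw":0.04}, {"x":-0.004, "y":0.004, "z":-0.12, "jaw":0.04}, {"x":-0.044, "y":-0.03, "z":-0.15, "jaw":0.04}, {"x":-0.08, "y":-0.06, "z":-0.16, "jaw":0.04}, {"x":-0.12, "y":-0.1, "z":-0.16, "jaw":0.04}, {"x":-0.16, "y":-0.13, "z":-0.16, "jaw":0.04}, {"x":-0.2, "y":-0.16, "z":-0.16, "jaw":0.04}, {"x":-0.2, "y":-0.2, "z":-0.16, "jaw":0.04}, {"x":-0.2, "y":-0.2, "z":-0.16, "jaw":0.04}, {"x":-0.2, "y":-0.2, "z":-0.16, "jaw":0.04}]' > path.dat && python3 steer.py path.dat
python3 - <<'E'
from h import *
p,W=cap("top");q,V=cap("side");blobs(V,.012,(.38,.625,.325,.467))
cv2.imwrite("pics/fin.png",cv2.convertScaleAbs(cv2.resize(p[110:310,55:455,::-1],None,fx=2,fy=2,interpolation=cv2.INTER_CUBIC),alpha=1.4))
cv2.imwrite("pics/fin2.png",cv2.convertScaleAbs(cv2.resize(q[270:384,200:360,::-1],None,fx=4,fy=4,interpolation=cv2.INTER_CUBIC),alpha=1.6))
E
```

```text
time_s: 43.98
tcp_pos: [0.7599, 0.2125, 0.2718]
ee_rot: [[-1.0, 0.013, 0.004], [0.013, 1.0, -0.009], [-0.004, -0.009, -1.0]]
contact_force: [-0.4, -2.9, -0.0]
opening: 0.0399
gripper_force: 0.0
px [264 307] n 762 c [567. 359.] size [ 47. 100.] ang 0.1 ztop 38 mean [567. 364.  34.]
px [312 317] n 969 c [438. 363.] size [ 76. 114.] ang 0.7 ztop 32 mean [442. 369.  26.]
px [260 331] n 890 c [565. 426.] size [ 45. 121.] ang 3.5 ztop 49 mean [566. 431.  38.]
px [313 343] n 702 c [434. 436.] size [ 29. 107.] ang 179.3 ztop 49 mean [434. 440.  39.]
```

View pics/fin.png

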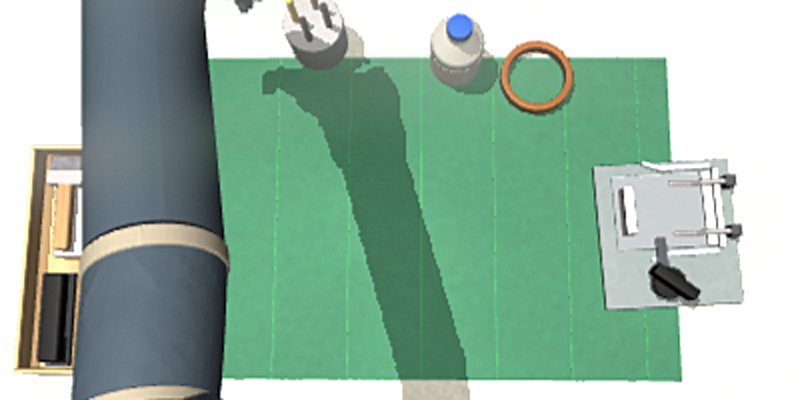

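View pics/fin2.png

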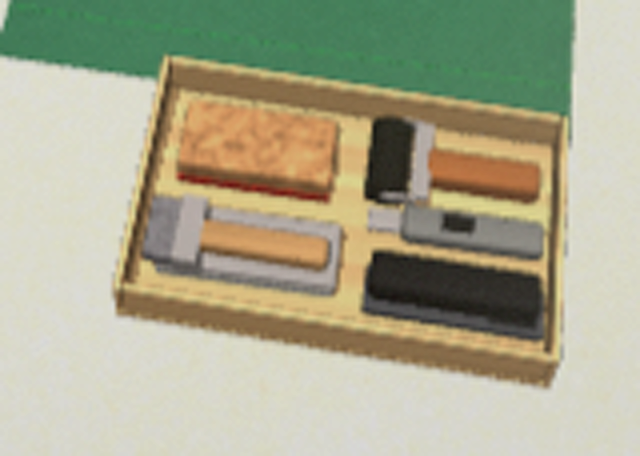

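The pictures show all six tools in the tray with the brush lying on the tin, a clear mat, the bystanders standing and the clamp over the seated plate. I raise the arm, let it settle and hand in.

```bash
echo '[{"x":0.03, "y":0.03, "z":-0.04, "jaw":0.04}, {"x":0.06, "y":0.06, "z":-0.06, "jaw":0.04}, {"x":0.06, "y":0.06, "z":-0.06, "jaw":0.04}, {"x":0.06, "y":0.06, "z":-0.06, "jaw":0.04}, {"x":0.06, "y":0.06, "z":-0.06, "jaw":0.04}, {"x":0.06, "y":0.06, "z":-0.06, "jaw":0.04}, {"x":0.06, "y":0.06, "z":-0.06, "jaw":0.04}]' > path.dat && python3 steer.py path.dat | sed -n '1,2p;6p'; python3 -c "
from plant import robot
print(robot.job_done())"
```

```text
time_s: 44.67
tcp_pos: [0.6955, 0.2845, 0.3303]
gripper_force: 0.0
the job is handed in; nothing more can be done
None
```

I handed the job in at about 45 s of the 210 s, with no verdict returned: the last pictures show the plate home under both clips, the clamp over the plate with the knob slipped well past 15° (about 1.6 rad), all six tools in the tray, and the glue, cup and tape still standing.

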